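# Press a glued wooden block to the set gauge mark

### The job

Lower the freshly glued wooden block gently, upright, into the bed of the bench press, between its two steel jaws, without forcing it. Then turn the red knob clockwise until the jaws squeeze the block and the red gauge needle stands over the green mark; do not overtighten past the mark, and let go of everything. Move the needle only by means of the knob, and leave the green mark, the paint tin, the glue bottle and the brush as they are.

Things in the scene. Friction and masses are not known exactly. Their poses are not given: they have to be found in the camera images.
- block: Loose block of two wooden layers (one pale, one dark) glued face to face, 40 mm (its x) by 60 mm (its y, across the glue line) by 65 mm high, about 0.11 kg; origin at the centre of its underside. Either way round is right: it goes into the bed with its 60 mm length along the bed's y.
- press: Pale grey bench press fixed to the table, base 130 mm (its x) by 390 mm (its y); origin at the centre of its underside. Along its y: red knob at -115 mm on a housing 50 mm high, driven steel jaw, bed at 0, sprung jaw, then the gauge (dial face 118 by 98 mm, 45 mm above the table, centred at +128 mm). The jaw plates are 38 mm wide in x and stand from 22 to 58 mm above the table.
- bed: Floor of the press's blue channel: a black sprung rubber pad that gives up to 4 mm under 4 to 20 N, then is hard, axes as the press's; origin at the centre of the floor's top, 20 mm above the table, where the block's underside rests. The channel runs along y between two side walls 80 mm long, clear width 43 mm (1.5 mm play each side of the block), outer faces 67 mm apart, tops 22 mm above the floor, the top 6 mm chamfered outwards.
- knob_grip (a point): Point on the vertical axis of the red wing knob at the height to grip, 87 mm above the table, 14 mm below the wing's top. The wing is a bar 46 mm long (this point's x), 14 mm thick (its y), 41 mm high, over a black disc 52 mm across whose top is 26 mm below this point. The axes turn with the knob.
- knob (a joint): Turn of the knob in rad, range 0 to 5.2 (starts 0.5 to 1.2); grows clockwise seen from above, which tightens: the driven jaw advances to +y by 8 mm per rad, from a face position (at 0 rad) between y = -45 and -39 mm of the press, set differently each time. 0 has the wing along the press's x. Stays where it is left (friction about 0.2 N m; the squeezed spring adds up to about 0.1 N m).
- needle (a joint): Reading of the gauge needle in rad, 0 with no load, grows clockwise seen from above as the sprung jaw is pushed back (12 mm per rad, 1.2 N per mm); range to about 1.33. The sprung jaw's unloaded face is at y = +39 mm in the press's frame; an unknown slack of 8 to 20 mm must be taken up by the knob before the block is squeezed and the needle moves.
- needle_tip (a point): Tip of the thin red needle, 62 mm from its pivot, 52 mm above the table; x points outwards along the needle. The pivot is at x = +45 mm, y = +125 mm in the press's frame.
- mark (a joint): Where the green mark stands on the needle's scale, in rad, same zero and direction as needle: the needle is right over the middle of the mark when both values are equal. 0.5 to 0.9; differs from job to job and is not to be moved.
- tin: White and dark red paint tin with a black lid, 100 mm across, 110 mm high, loose bystander; origin at the centre of its underside.
- glue: White glue bottle with an orange cap, 54 mm across, 150 mm high, loose bystander; origin at the centre of its underside.
- brush: Flat paint brush lying on the table, loose bystander; origin under its middle, its length along x.
- mark_tip (a point): Point on the middle line of the green tab that lies just under the needle's path, 62 mm from the needle's pivot, 46 mm above the table. The tab is 12 mm wide across the path (its y), 18 mm long; x points outwards from the pivot. The needle comes from the +y side and has passed the middle when its tip is at negative y.
Not all that is in view belongs to the job. Of the things that look like the block, take the one that is nearest to the robot's base at the start.

How it is judged:
On the way, in this order (a step that is already met when the one before it is completed fails the run):
1. the block sits upright on the floor of the bed, between the jaws (z of block in the frame of bed between -0.005 and 0.003 m and x of block in the frame of bed between -0.004 and 0.004 m and y of block in the frame of bed between -0.03 and 0.03 m and angle between block's own z axis and vertical below 0.06 rad), for 0.2 s.
2. the needle stands over the green mark (y of needle_tip in the frame of mark_tip between -0.006 and 0.006 m and x of needle_tip in the frame of mark_tip above -0.012 m), for 0.3 s.
At the end, for the whole second after the job is handed in: The block stands upright (within 0.06 rad) and at rest on the bed's floor (not over 3 mm above or 5 mm below its level, 4 mm across, 30 mm along the channel), squeezed between the jaws, and the needle's tip is over the green mark (within 6 mm of its middle), the knob at rest (all of step 1 and all of step 2 and linear speed of block below 0.01 m/s and velocity of joint knob between -0.05 and 0.05 rad/s); the robot touches nothing.
It fails at once if overtightened: the needle's tip more than 11 mm past the middle of the mark (y of needle_tip in the frame of mark_tip below -0.011 m).
It fails at once if the block is forced against the bed with more than 30 N (contact force between block and bed above 30 N).
It fails at once if the mark has been moved by more than 6 mm relative to the needle's scale (distance of mark_tip from where it was at the start of the episode above 0.006 m).
It fails at once if the robot pushes the needle (more than 1 N) (contact force between any of the fingers, the arm and needle above 1 N).
It fails at once if the paint tin, the glue bottle or the brush is moved by more than 25 mm (distance of any of tin, glue, brush from where it was at the start of the episode above 0.025 m).
It also fails if it takes over 72 s, if anything falls off the work surface, if the arm or the gripper's body presses on something with over 40 N, if the wrist force passes 120 N, or if a joint passes its speed limit or range.

### The arm

A 6-joint arm with a two-finger parallel gripper is mounted at the origin on the work surface. World frame = base frame: x ahead of the robot, y to its left, z up, the work surface at z = 0. Lengths are in m, angles in rad, forces in N, time in s.
With the tool pointing down it reaches from about 0.375 to 0.975 m from the base axis. Payload 3.8 kg.
Tool frame: the origin (TCP) lies at the very end of the fingers, on their centre line; the grasp point (between the pads) lies robot.grip_depth behind it (robot.grip_depth is the distance from the TCP to the grasp point, in m); y points along the fingers, x is the direction in which the jaws open and shut, and the axes are right-handed (so a half turn about y gives the same grasp; the last joint's range is limited). The gripper opens to 88 mm and grips with 3 to 60 N. Pads are 18 mm wide; open, the fingers measure 123 mm over their backs; the gripper's body (75 mm by 187 mm) begins 45 mm behind the grasp point.
Start: joints at [-1.24, 0.264, 1.604, -0, 1.274, -0.037], TCP at [0.243, -0.63, 0.215] pointing down, gripper open.
Joint ranges: [-2.63, 2.63], [-0.94, 2.18], [0.31, 2.57], [-1.31, 4.45], [0, 2.66], [-2.55, 2.55]. Speed limits (rad/s): [2.57, 2.57, 3.14, 3.14, 3.14, 3.14].

### API

Orientations are given as a unit quaternion [x, y, z, w].
In Python, from plant import robot gives the robot as it stands.
- The arm moves only by the tool servo_tool, never from a script. Its argument "increments" is a list that holds one entry, the list of rows, each a list of 4 numbers: the shift along the tool's x, y, z in units of 25 mm (1.0 is 25 mm), then the turn about the tool's y in degrees. A call has 1 to 12 rows; each row shifts and turns the pose as measured when the row begins, along the tool's axes as they then stand; what a row does not reach is not made up. A row lasts 1/10 s, in which the tool goes at most 50 mm and 8.59 degrees, less where a joint would pass 70% of its speed; a pose out of reach is approached as far as the arm can. A call is refused whole if a number of a shift passes 1 or a number of a turn 8.59, either way. A call with a gripper value outside its range is refused whole. "hand" is the finger opening in mm, from 0 to 88.1, set as the call begins (left out, the last holds). The fingers move at their own pace and stop on an object; "grip_force" is the grip in N (left out, the last holds). Time passes only in rows, so rows that do not move let the fingers close. It gives the time, the measured TCP pose, the force and the opening at its end, in the units of the state.
- robot.sense(): the state, without advancing time (a new reading comes with each control period).
- robot.capture(name): name is "side" or "top" or "wrist"; returns the picture (384x512x3 uint8, red, green, blue); there is no depth.
- robot.camera_info(name): a dict with "K" (3x3 intrinsics, pixels), "view" (4x4, takes a point from world to camera coordinates). Camera axes: x right, y up, looking along -z (the intrinsics and any distortion apply to the point x, -y, -z); pixel columns grow to the right and rows downward; lengths in m; the calibration is good to about 2 mm. A picture is of the moment at which its call begins: read the wrist's pose just before it. camera_info takes no time and is no camera call; for the wrist camera it gives the pose at the moment of the call.
- robot.hand_in(): hands the job in, once; it reports no verdict.
Trained networks look in the newest picture that a camera, given by its name, has taken for a name from the list of things; names that differ only in an ending like _2 or _b are one class to them, and where a whole thing is asked for, a point or a joint stands for the part that bears it (a point fixed in the world has none). Each returns a list of dicts, best first, with "p" (0 to 1); they miss things now and then, are a little off and sometimes report something else, mostly with a low value. They report only what shows in the picture. A call takes as long as a camera call. They do not tell look-alikes from the thing itself.
- robot.search_frame(query, camera): "box" ([left, top, width, height] in pixels, round what is visible of it).
- robot.trace(query, camera): "mask" (384x512 bool, what is visible of it) and "box" ([left, top, width, height] in pixels, round what is visible of it).
- robot.landmark_of(query, camera): "uv" ([column, row] in pixels: a listed point, or the origin of a listed thing).
The state is a dict: "clock": time; "qpos": joint angles; "qd": joint speeds; "tau": joint torques, N m; "ee_pos": TCP position; "ee_rot": TCP orientation; "contact_force": force on the tool from outside, world axes, zero at the start; "ft_torque": the same for the moment, N m; "gripper_width": opening from 0.0 (shut) to 1.0 (fully open).
Only numpy, scipy, OpenCV 4.12 (cv2) and the standard library are available. Lean on these libraries where they do the work, as an engineer would, in place of code of your own. Each camera call takes 0.05 s, during which the arm holds its last target.

## Working session

There is one attempt and no reset: what is moved stays moved. The work goes in short steps, Python scripts to look and compute and a tool call to move; the robot and the scene stay as the last step left them, time stands still between calls to the robot, and variables do not carry over. Pictures are saved under pics/ and viewed, and the job is handed in when it is done.

Besides the shell and the picture viewer there is one more tool, called after "Call:" by a JSON object that holds its "fn" and its "kwargs", one argument or row to a line. servo_tool: Moves the arm, as the interface text tells. Its arguments: {"type":"object","properties":{"increments":{"type":"array","items":{"type":"array","items":{"type":"array","items":{"type":"number"}}}},"hand":{"type":"number"},"grip_force":{"type":"number"}},"required":["increments"]}

```bash
ls; mkdir -p pics
python3 - <<'E'
from plant import robot
import cv2
s=robot.sense();print(s, robot.grip_depth)
for c in ["side","top","wrist"]:
    im=robot.capture(c);cv2.imwrite(f"pics/a_{c}.png",im[:,:,::-1])
    i=robot.camera_info(c);print(c,i)
E
```

```text
pics
{'clock': 0.0, 'qpos': array([-1.23989880e+00,  2.64748688e-01,  1.60532426e+00, -1.84424381e-05,
        1.27372552e+00, -3.68885832e-02]), 'qd': array([-8.62803544e-04, -4.26976890e-04,  1.12481530e-03,  6.94605143e-04,
       -2.18624079e-04,  6.38543383e-05]), 'tau': array([-1.86822676e-04, -5.02113390e+01, -3.56877851e+01,  7.29857851e-02,
        2.94719799e-02, -1.89943366e-04]), 'ee_pos': array([ 0.24245195, -0.62914945,  0.21341795]), 'ee_rot': array([-0.58253982,  0.40076862, -0.39950863,  0.58345927]), 'contact_force': array([ 0.24038827,  0.68955023, -0.1990701 ]), 'ft_torque': array([0.05251619, 0.08085313, 0.01593061]), 'gripper_width': 0.9994461701358754} 0.0187
side {'K': array([[448.8503713 ,   0.        , 261.92428294],
       [  0.        , 448.8503713 , 190.19778713],
       [  0.        ,   0.        ,   1.        ]]), 'view': array([[-0.90345197, -0.42865679, -0.00528034,  0.63057747],
       [ 0.22796476, -0.49082503,  0.84090597, -0.13180353],
       [-0.36305178,  0.75851443,  0.54115549, -1.1726928 ],
       [ 0.        ,  0.        ,  0.        ,  1.  
[... 246 characters left out ...]
      1.39907001e-01],
       [ 9.86177420e-01, -1.00345904e-02,  1.65388643e-01,
        -6.31809326e-01],
       [-1.65369874e-01,  2.67793227e-03,  9.86227982e-01,
        -1.36881910e+00],
       [ 0.00000000e+00,  0.00000000e+00,  0.00000000e+00,
         1.00000000e+00]])}
wrist {'K': array([[315.74352889,   0.        , 257.71670467],
       [  0.        , 315.74352889, 191.32705048],
       [  0.        ,   0.        ,   1.        ]]), 'view': array([[ 0.36005776, -0.93292794, -0.00196587, -0.67386963],
       [ 0.89355664,  0.34546684, -0.28672145,  0.03800691],
       [ 0.26816959,  0.10147967,  0.95801198, -0.38884398],
       [ 0.        ,  0.        ,  0.        ,  1.        ]])}
```

View pics/a_side.png

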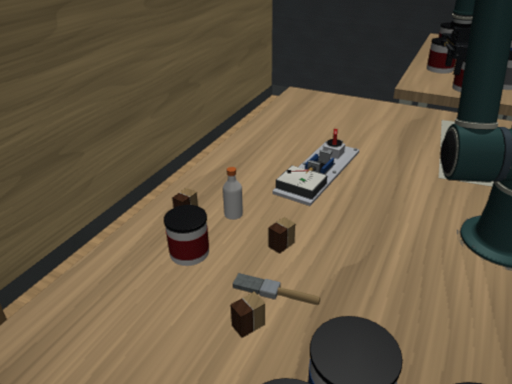

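View pics/a_top.png

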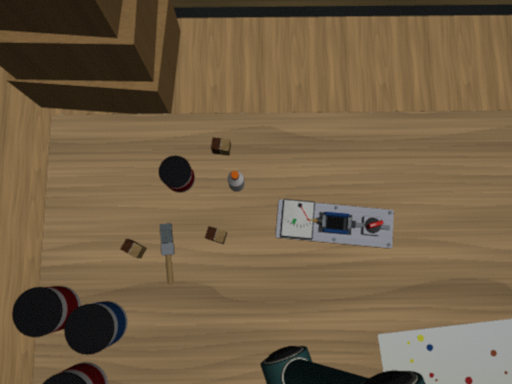

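View pics/a_wrist.png

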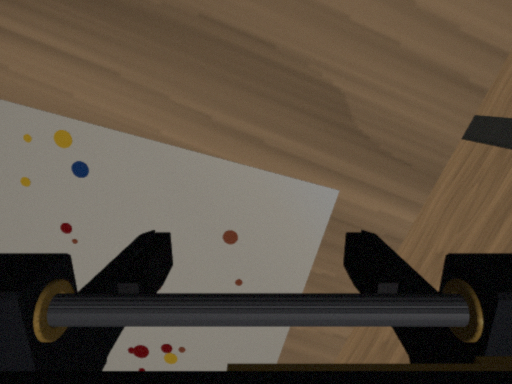

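The top view shows three look-alike blocks: (221,146), (216,235) and (133,248). The press is at about (335,223) with its knob at (374,225), the tin is at (176,173), the glue at (236,180) and the brush at (167,250). Next I measure each block's distance from the base.

```bash
cat > h.py <<'E'
import numpy as np, cv2
from plant import robot
def ray(info,uv):
    K,V=info["K"],info["view"]
    p=np.linalg.inv(K)@np.array([uv[0],uv[1],1.])
    d=np.array([p[0],-p[1],-1.]); R=V[:3,:3]
    return -R.T@V[:3,3], R.T@d
def onz(info,uv,z):
    o,d=ray(info,uv); return o+d*(z-o[2])/d[2]
def proj(info,P):
    V=info["view"];c=V[:3,:3]@np.asarray(P)+V[:3,3]
    q=info["K"]@np.array([c[0],-c[1],-c[2]]);return q[:2]/q[2]
def tri(i1,u1,i2,u2):
    A=[];b=[]
    for i,u in((i1,u1),(i2,u2)):
        o,d=ray(i,u);d/=np.linalg.norm(d);M=np.eye(3)-np.outer(d,d);A.append(M);b.append(M@o)
    return np.linalg.lstsq(np.vstack(A),np.hstack(b),rcond=None)[0]
E
python3 - <<'E'
from h import *
im=robot.capture("top");i=robot.camera_info("top")
for c in [(221,146),(216,235),(133,248)]:
    p=onz(i,c,.06);print(c,p,np.hypot(*p[:2]))
for q,z in [("block",0),("press",0),("bed",.02),("knob_grip",.087),("needle_tip",.052),("mark_tip",.046),("tin",0),("glue",0),("brush",0)]:
    for d in robot.landmark_of(q,"top")[:4]:
        print(q,round(d["p"],2),d["uv"],onz(i,d["uv"],z).round(4))
r=im[180:270,180:410];cv2.imwrite("pics/b.png",cv2.resize(r,None,fx=3.4,fy=3.4,interpolation=2)[:,:,::-1])
E
```

```text
(221, 146) [0.81308715 0.24170915 0.06      ] 0.8482535138801389
(216, 235) [0.51565653 0.2571763  0.06      ] 0.5762302557984889
(133, 248) [0.47662003 0.52362925 0.06      ] 0.7080637286324889
block 0.86 [138.1, 247.3] [0.4822 0.5233 0.    ]
block 0.68 [220.9, 147.0] [0.8273 0.2465 0.    ]
press 0.86 [334.0, 221.9] [ 0.561 -0.137  0.   ]
bed 0.3 [296.0, 221.2] [ 0.5624 -0.0064  0.02  ]
knob_grip 0.53 [375.4, 225.1] [ 0.5397 -0.2519  0.087 ]
mark_tip 0.5 [294.1, 222.5] [0.5552 0.0026 0.046 ]
tin 0.65 [181.6, 177.5] [0.72   0.3816 0.    ]
tin 0.39 [372.8, 221.4] [ 0.5613 -0.2685  0.    ]
glue 0.84 [232.8, 183.8] [0.6961 0.2054 0.    ]
brush 0.66 [169.0, 253.9] [0.4591 0.4192 0.    ]
brush 0.36 [218.7, 235.8] [0.5179 0.2532 0.    ]
```

View pics/b.png

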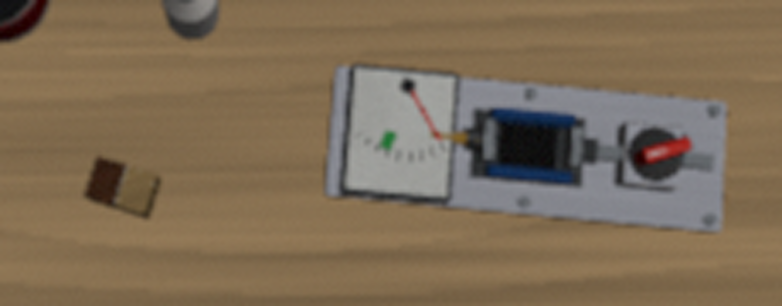

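Block choice: (216,235) lies 0.576 m from the base, against 0.708 m for (133,248) and 0.848 m for (221,146). I take (216,235), seen at (122,186) in the crop. The press's +y points towards world +y, with a yaw of about -0.09. Next I work out the tool axes and a look pose above the block.

```bash
cat >> h.py <<'E'
from scipy.spatial.transform import Rotation as Rn
def tool():
    s=robot.sense();return s["ee_pos"],Rn.from_quat(s["ee_rot"]).as_matrix(),s
def st():
    p,R,s=tool();print("t",round(s["clock"],2),"p",p.round(4),"x-axis yaw deg",np.degrees(np.arctan2(R[1,0],R[0,0])).round(2),"ydown",R[:,1].round(3),"q6",s["qpos"].round(2),"F",s["contact_force"].round(2),"w",s["gripper_width"]*88.1)
def go(target,yaw=None):
    # target TCP world, yaw(deg) wanted of tool x-axis; prints units and turn
    p,R,s=tool();d=R.T@(np.asarray(target)-p)/.025
    print("units x,y,z",d.round(2))
    if yaw is not None:
        y0=np.degrees(np.arctan2(R[1,0],R[0,0]));print("yaw change",((yaw-y0+90)%180-90).round(2),"(turn about tool y, + = clockwise from above = yaw decreasing)")
E
python3 - <<'E'
from h import *
st();p,R,s=tool();print(R.round(3))
i=robot.camera_info("wrist");V=i["view"];o=-V[:3,:3].T@V[:3,3];print("cam in tool",R.T@(o-p), "look",R.T@(-V[2,:3]))
it=robot.camera_info("top");sd=robot.camera_info("side")
go([.50,.2,.3]);E=0
E
```

```text
t 0.65 p [ 0.2427 -0.6299  0.2147] x-axis yaw deg -68.92 ydown [-0. -0. -1.] q6 [-1.24  0.26  1.6  -0.    1.27 -0.04] F [0.14 0.47 0.25] w 87.82717788398668
[[ 0.36  -0.     0.933]
 [-0.933 -0.     0.36 ]
 [ 0.    -1.    -0.   ]]
cam in tool [-1.23554647e-04 -1.68427435e-01  7.54432354e-02] look [-1.28936436e-05  9.58005742e-01 -2.86749016e-01]
units x,y,z [-27.27  -3.41  21.54]
```

Call:
{"fn": "servo_tool", "kwargs": {
  "increments": [
    [[-0.82,-0.2,0.98,0],[-0.82,-0.2,0.98,0],[-0.82,-0.2,0.98,0],[-0.82,-0.2,0.98,0],[-0.82,-0.2,0.98,0],[-0.82,-0.2,0.98,0],[-0.82,-0.2,0.98,0],[-0.82,-0.2,0.98,0],[-0.82,-0.2,0.98,0],[-0.82,-0.2,0.98,0],[-0.82,-0.2,0.98,0],[-0.82,-0.2,0.98,0]]
  ]
}}

```text
clock: 1.85
ee_pos: [0.4332, -0.2859, 0.2769]
ee_rot: [0.582, -0.401, 0.404, -0.581]
contact_force: [1.0, -0.1, -0.0]
gripper_width: 1.006
```

Call:
{"fn": "servo_tool", "kwargs": {
  "increments": [
    [[-0.82,-0.2,0.98,0],[-0.82,-0.2,0.98,0],[-0.82,-0.2,0.98,0],[-0.82,-0.2,0.98,0],[0,0,0,-8],[0,0,0,-8],[0,0,0,-8],[0,0,0,-8],[0,0,0,-8],[0,0,0,-8],[0,0,0,-8],[0,0,0,-8]]
  ]
}}

```text
clock: 3.05
ee_pos: [0.501, -0.1642, 0.3019]
ee_rot: [0.708, -0.011, 0.019, -0.706]
contact_force: [-0.2, -0.1, -0.1]
gripper_width: 1.002
```

Run:
```python
from h import *
st();i=robot.camera_info("wrist")
im=robot.capture("wrist");cv2.imwrite("pics/c.png",cv2.resize(im,(768,576))[:,:,::-1]);go([.52,-.13,.3],-5)
for q in ["press","bed","knob_grip","needle_tip","mark_tip"]:
  for d in robot.landmark_of(q,"wrist")[:2]: print(q,round(d["p"],2),d["uv"])
```

```text
t 3.05 p [ 0.501  -0.1642  0.3019] x-axis yaw deg -2.4 ydown [ 0.011 -0.004 -1.   ] q6 [-0.36 -0.07  1.81 -0.    1.39 -0.32] F [-0.21 -0.1  -0.13] w 88.30187226930528
units x,y,z [0.71 0.08 1.39]
yaw change -2.91 (turn about tool y, + = clockwise from above = yaw decreasing)
press 0.83 [291.9, 125.1]
press 0.73 [298.9, 8.3]
bed 0.76 [290.5, 124.7]
knob_grip 0.6 [290.5, 220.1]
knob_grip 0.2 [291.6, 131.2]
needle_tip 0.55 [298.9, 56.0]
mark_tip 0.46 [297.7, 9.3]
```

View pics/c.png

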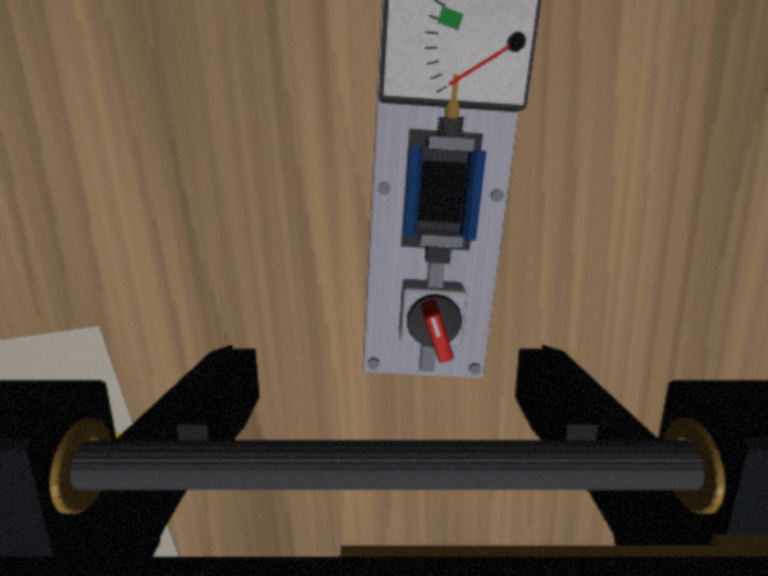

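Call:
{"fn": "servo_tool", "kwargs": {
  "increments": [
    [[0.9,0.4,0.8,3],[0.9,0.5,0.9,0],[0,0.5,0.9,0],[0,0,0,0],[0,0,0,0]]
  ]
}}

```text
clock: 3.85
ee_pos: [0.5544, -0.1028, 0.2672]
ee_rot: [0.708, -0.036, 0.045, -0.704]
contact_force: [0.2, -0.2, -0.4]
gripper_width: 0.999
```

Run:
```python
from h import *
st();i=robot.camera_info("wrist")
im=robot.capture("wrist");cv2.imwrite("pics/raw_d.png",im[:,:,::-1]);np.save("d.npy",i,allow_pickle=True)
r=im[0:260,150:400];cv2.imwrite("pics/d.png",cv2.resize(r,None,fx=2.3,fy=2.3,interpolation=2)[:,:,::-1])
for q in ["press","bed","knob_grip","needle_tip","mark_tip"]:
  for d in robot.landmark_of(q,"wrist")[:2]: print(q,round(d["p"],2),d["uv"])
```

```text
t 3.85 p [ 0.5544 -0.1028  0.2672] x-axis yaw deg -6.61 ydown [ 0.013 -0.006 -1.   ] q6 [-0.23  0.02  1.79 -0.    1.32 -0.11] F [ 0.23 -0.19 -0.39] w 87.97048448202388
press 0.96 [258.9, 171.5]
press 0.45 [257.2, 178.5]
bed 0.74 [257.7, 175.2]
knob_grip 0.89 [259.6, 276.2]
knob_grip 0.28 [263.6, 173.5]
needle_tip 0.74 [256.5, 108.2]
mark_tip 0.74 [250.7, 62.6]
mark_tip 0.51 [255.4, 179.2]
```

View pics/d.png

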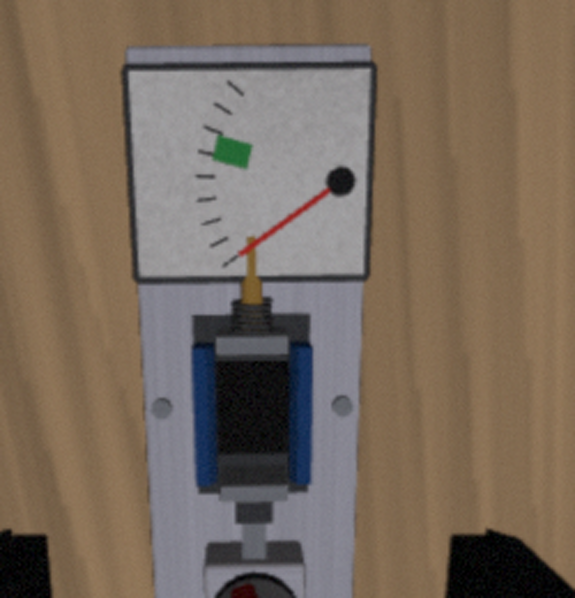

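```bash
cat > fit.py <<'E'
from h import *
from scipy.optimize import least_squares
i=np.load("d.npy",allow_pickle=True).item()
f=[((341,181),(45,125,54)),((125,66),(-59,177,45)),((375,66),(59,177,45)),((368,278),(59,79,45)),((138,279),(-59,79,45)),
((194,347),(-33.5,40,42)),((197,487),(-33.5,-40,42)),((311,347),(33.5,40,42)),((309,487),(33.5,-40,42)),((217,356),(-19,39,58)),((289,357),(19,39,58))]
px=[np.array(a)/2.3+[150,0] for a,_ in f];L=[np.array(b)/1e3 for _,b in f]
def W(x,l): c,s=np.cos(x[2]),np.sin(x[2]);return np.array([x[0]+c*l[0]-s*l[1],x[1]+s*l[0]+c*l[1],l[2]])
def res(x): return np.concatenate([proj(i,W(x,l))-p for l,p in zip(L,px)])
r=least_squares(res,[.56,-.137,-.09],loss="soft_l1");print(r.x,np.degrees(r.x[2]));print(res(r.x).reshape(-1,2).round(1))
x=r.x
def inv(P): c,s=np.cos(x[2]),np.sin(x[2]);d=P-np.array([x[0],x[1],0]);return np.array([c*d[0]+s*d[1],-s*d[0]+c*d[1],d[2]])*1e3
for n,a,z in [("drv",(222,486),58),("drv",(287,486),58),("needle",(240,254),52),("mark",(232,152),46),("m1",(213,158),46),("m2",(252,146),46)]:
    print(n,inv(onz(i,np.array(a)/2.3+[150,0],z/1e3)).round(1))
E
python3 fit.py
```

```text
[ 0.55771536 -0.13519232 -0.10726836] -6.146024257756053
[[ 0.6  0.1]
 [ 1.8  1.8]
 [-1.4  1.2]
 [-1.8 -1.5]
 [ 0.6 -1.1]
 [-1.4  0.8]
 [-0.9 -0.2]
 [ 1.1  0.3]
 [ 0.8 -0.8]
 [-0.2 -0.1]
 [ 0.  -0.9]]
drv [-17.5 -33.8  58. ]
drv [ 18.5 -34.3  58. ]
needle [-6.1 90.3 52. ]
mark [ -9.6 139.5  46. ]
m1 [-19.1 136.8  46. ]
m2 [  0.4 142.3  46. ]
```

Call:
{"fn": "servo_tool", "kwargs": {
  "increments": [
    [[-0.27,0,1,0],[-0.27,0,1,0],[-0.27,0,1,0],[-0.27,0,1,0],[-0.27,0,1,0],[-0.27,0,1,0],[-0.27,0,1,0],[-0.27,0,1,0],[-0.27,0,1,0],[-0.27,0,1,0],[-0.2,0,0.9,5],[0,0,0,5]]
  ]
}}

```text
clock: 5.35
ee_pos: [0.5168, 0.1786, 0.2717]
ee_rot: [0.699, -0.1, 0.119, -0.698]
contact_force: [-0.6, -1.0, -0.2]
gripper_width: 1.002
```

Run:
```python
from h import *
st();i=robot.camera_info("wrist")
im=robot.capture("wrist");cv2.imwrite("pics/raw_e.png",im[:,:,::-1]);np.save("e.npy",i,allow_pickle=True)
cv2.imwrite("pics/e.png",cv2.resize(im,(768,576),interpolation=2)[:,:,::-1])
for d in robot.landmark_of("block","wrist")[:2]: print(round(d["p"],2),d["uv"],onz(i,d["uv"],0))
```

```text
t 5.35 p [0.5168 0.1786 0.2717] x-axis yaw deg -17.88 ydown [ 0.026 -0.006 -1.   ] q6 [ 0.3  -0.03  1.82 -0.01  1.32  0.61] F [-0.62 -0.98 -0.22] w 88.24626210243602
0.75 [461.6, 30.7] [0.82225693 0.24508463 0.        ]
0.65 [233.5, 93.4] [0.51859506 0.26196852 0.        ]
```

View pics/e.png

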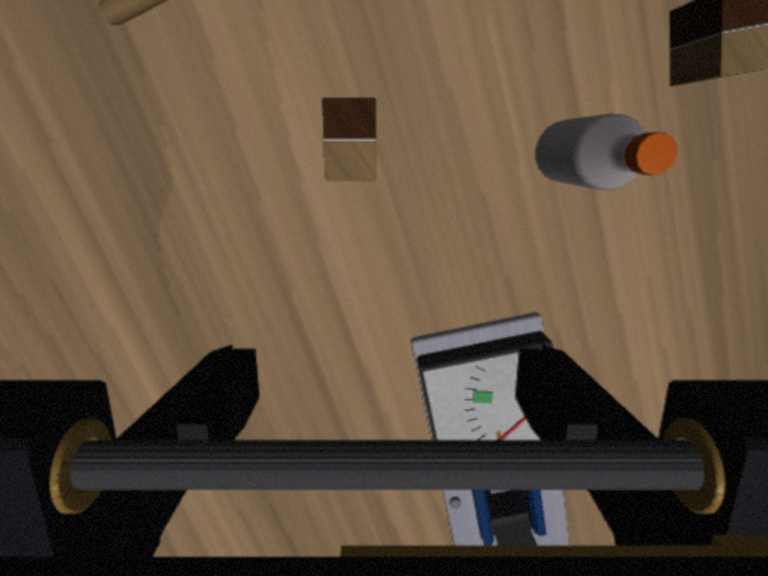

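Run:
```python
from h import *
i=np.load("e.npy",allow_pickle=True).item()
im=cv2.imread("pics/raw_e.png")
r=im[50:140,190:280];cv2.imwrite("pics/e2.png",cv2.resize(r,None,fx=6,fy=6,interpolation=2))
c=[onz(i,np.array(a)/1.5,.065) for a in [(323,97),(376,97),(376,180),(323,180)]]
for a in c: print(a.round(4))
print(np.mean(c,0));d=lambda a,b:np.linalg.norm(c[a]-c[b]);print(d(0,1),d(1,2),d(2,3),d(3,0))
v=c[0]-c[3];w=c[1]-c[2];print([np.degrees(np.arctan2(q[1],q[0]))-90 for q in(v,w)],[np.degrees(np.arctan2(q[1],q[0])) for q in(c[1]-c[0],c[2]-c[3])])
```

```text
[0.512  0.2951 0.065 ]
[0.5492 0.2833 0.065 ]
[0.5305 0.2264 0.065 ]
[0.4916 0.239  0.065 ]
[0.52081783 0.26093189 0.065     ]
0.039007473236643095 0.05990385203128815 0.04090547869439228 0.059770552718583725
[np.float64(-20.039172100831806), np.float64(-18.218356944889166)] [np.float64(-17.70712919011749), np.float64(-17.95983784375586)]
```

View pics/e2.png

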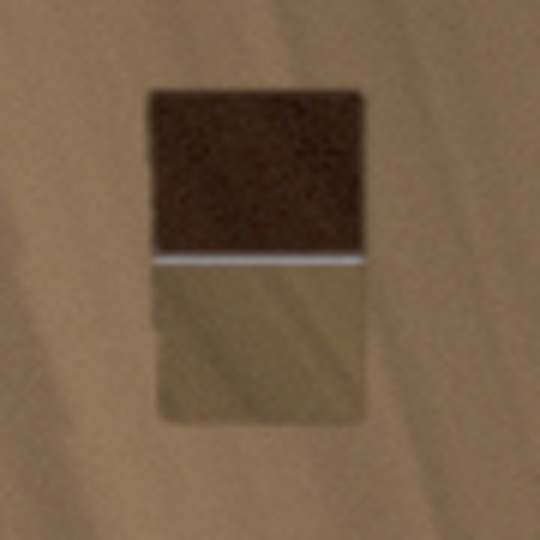

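Run:
```python
from h import *
go([.521,.261,.12],-18.5)
```

```text
units x,y,z [-1.04  6.05  3.25]
yaw change -0.75 (turn about tool y, + = clockwise from above = yaw decreasing)
```

Call:
{"fn": "servo_tool", "kwargs": {
  "increments": [
    [[-0.26,0,0.8,0.7],[-0.26,0,0.8,0],[-0.26,0.5,0.8,0],[-0.26,0.8,0.8,0],[0,0.8,0,0],[0,0.8,0,0],[0,0.8,0,0],[0,0.8,0,0],[0,0.8,0,0],[0,0.6,0,0],[0,0.2,0,0],[0,0,0,0]]
  ]
}}

```text
clock: 6.65
ee_pos: [0.529, 0.2545, 0.1188]
ee_rot: [0.699, -0.096, 0.122, -0.698]
contact_force: [-0.6, 0.0, 0.3]
gripper_width: 1.002
```

Run:
```python
from h import *
st();go([.521,.261,.032],-18.5)
```

```text
t 6.65 p [0.529  0.2545 0.1188] x-axis yaw deg -17.8 ydown [ 0.037 -0.006 -0.999] q6 [ 0.42  0.16  1.92 -0.02  1.04  0.74] F [-0.64  0.01  0.32] w 88.23556838354308
units x,y,z [-0.51  3.45  0.13]
yaw change -0.7 (turn about tool y, + = clockwise from above = yaw decreasing)
```

Call:
{"fn": "servo_tool", "kwargs": {
  "increments": [
    [[0,0,0,0],[0,0,0,0],[0,0,0,0],[0,0,0,0],[0,0,0,0],[0,0,0,0]]
  ]
}}

```text
clock: 7.25
ee_pos: [0.5319, 0.2556, 0.1235]
ee_rot: [-0.697, 0.094, -0.124, 0.7]
contact_force: [1.0, 0.1, 0.2]
gripper_width: 1.002
```

Run:
```python
from h import *
st();go([.521,.261,.032],-18.5)
```

```text
t 7.25 p [0.5319 0.2556 0.1235] x-axis yaw deg -17.76 ydown [ 0.043 -0.003 -0.999] q6 [ 0.42  0.15  1.91 -0.02  1.04  0.74] F [1.   0.12 0.22] w 88.25708306061436
units x,y,z [-0.64  3.64  0.04]
yaw change -0.74 (turn about tool y, + = clockwise from above = yaw decreasing)
```

Run:
```python
from h import *
for n,q in [("c1 12r",[0.582, -0.401, 0.404, -0.581]),("c2 12",[0.708, -0.011, 0.019, -0.706]),("c3 5",[0.708, -0.036, 0.045, -0.704]),("c4 12",[0.699, -0.1, 0.119, -0.698]),("c5 12",[0.699, -0.096, 0.122, -0.698]),("c6 6",[-0.697, 0.094, -0.124, 0.7])]:
    print(n,Rn.from_quat(q).as_matrix()[:,1].round(4))
st()
for k in range(3): robot.capture("wrist"); st()
print(robot.sense()["tau"])
```

```text
c1 12r [ 0.0027 -0.0036 -1.    ]
c2 12 [ 0.0112 -0.0031 -0.9999]
c3 5 [ 0.0124 -0.0064 -0.9999]
c4 12 [ 0.0263 -0.0056 -0.9996]
c5 12 [ 0.0361 -0.0071 -0.9993]
c6 6 [ 0.0426 -0.0023 -0.9991]
t 7.25 p [0.5319 0.2556 0.1235] x-axis yaw deg -17.76 ydown [ 0.043 -0.003 -0.999] q6 [ 0.42  0.15  1.91 -0.02  1.04  0.74] F [1.   0.12 0.22] w 88.25708306061436
t 7.3 p [0.532  0.2556 0.1235] x-axis yaw deg -17.75 ydown [ 0.044 -0.003 -0.999] q6 [ 0.42  0.15  1.91 -0.02  1.04  0.74] F [ 0.14 -0.44 -0.19] w 88.16017753709595
t 7.35 p [0.5319 0.2556 0.1234] x-axis yaw deg -17.76 ydown [ 0.043 -0.003 -0.999] q6 [ 0.42  0.15  1.91 -0.02  1.04  0.74] F [ 0.03 -0.03 -0.54] w 88.21461205719555
t 7.4 p [0.5318 0.2555 0.1232] x-axis yaw deg -17.76 ydown [ 0.043 -0.004 -0.999] q6 [ 0.42  0.15  1.91 -0.02  1.04  0.74] F [-0.38  0.58 -0.3 ] w 88.11564341472858
[ 4.84675562e-03 -4.17086291e+01 -3.31757927e+01 -3.10858211e-02
 -2.33691861e-01  3.15442448e-03]
```

Call:
{"fn": "servo_tool", "kwargs": {
  "increments": [
    [[0,0.14,0,-8.5],[0,0.14,0,-8.5],[0,0.14,0,-8.5],[0,0.14,0,-8.5],[0,0.14,0,-8.5],[0,0.14,0,-8.5],[0,0.14,0,-8.5],[0,0.14,0,-8.5],[0,0.14,0,-8.5],[0,0.14,0,-8.5]]
  ]
}}

```text
clock: 8.4
ee_pos: [0.533, 0.2555, 0.0867]
ee_rot: [0.594, 0.409, -0.386, -0.575]
contact_force: [-0.2, 0.3, -0.2]
gripper_width: 0.999
```

Run:
```python
from h import *
robot.capture("top")
st();go([.521,.261,.045],71.5)
```

```text
t 8.45 p [0.5326 0.2553 0.0859] x-axis yaw deg 68.79 ydown [ 0.041 -0.004 -0.999] q6 [ 0.42  0.2   1.94 -0.03  0.97 -0.77] F [-0.16  0.01  0.22] w 87.64871715917162
units x,y,z [0.03 1.61 0.58]
yaw change 2.71 (turn about tool y, + = clockwise from above = yaw decreasing)
```

Call:
{"fn": "servo_tool", "kwargs": {
  "increments": [
    [[0,0,0.58,-2.7],[0,0.9,0.02,0],[0,0.9,0.02,0],[0,0,0,0]]
  ]
}}

```text
clock: 8.85
ee_pos: [0.5205, 0.2613, 0.0402]
ee_rot: [0.585, 0.422, -0.399, -0.566]
contact_force: [-1.3, -1.1, -0.5]
gripper_width: 1.002
```

Run:
```python
from h import *
im=robot.capture("wrist")
st();go([.521,.261,.042],71.5)
cv2.imwrite("pics/f.png",im[:,:,::-1])
```

```text
t 8.9 p [0.5216 0.2617 0.0418] x-axis yaw deg 71.04 ydown [ 0.045 -0.002 -0.999] q6 [ 0.44  0.23  1.99 -0.03  0.88 -0.79] F [-0.01  0.27  0.38] w 88.06307031157577
units x,y,z [-0.04 -0.01  0.01]
yaw change 0.46 (turn about tool y, + = clockwise from above = yaw decreasing)
```

View pics/f.png

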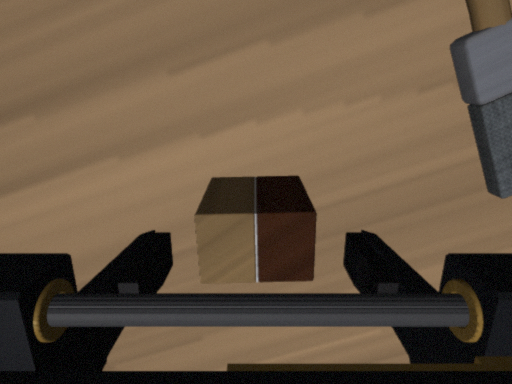

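The block sits squarely between the fingers, its top spanning (197–315, 177–212) with the glue line upright at column 256. I close now.

Call:
{"fn": "servo_tool", "kwargs": {
  "increments": [
    [[0,0.03,-0.02,0],[0,0.03,-0.02,0],[0,0.03,-0.02,0],[0,0.03,-0.02,0]]
  ],
  "hand": 52,
  "grip_force": 20
}}

```text
clock: 9.3
ee_pos: [0.5266, 0.2622, 0.0427]
ee_rot: [0.586, 0.424, -0.395, -0.566]
contact_force: [0.2, 0.3, -0.0]
gripper_width: 0.662
```

Run:
```python
from h import *
im=robot.capture("wrist")
st();go([.5577+.0027*0,.261,.042],71.5)
cv2.imwrite("pics/g.png",im[:,:,::-1])
```

```text
t 9.35 p [0.5267 0.2622 0.0427] x-axis yaw deg 70.88 ydown [ 0.051 -0.    -0.999] q6 [ 0.43  0.24  1.98 -0.03  0.88 -0.79] F [ 0.97 -0.18  0.32] w 54.30600363885562
units x,y,z [ 0.36  0.09 -1.18]
yaw change 0.62 (turn about tool y, + = clockwise from above = yaw decreasing)
```

View pics/g.png

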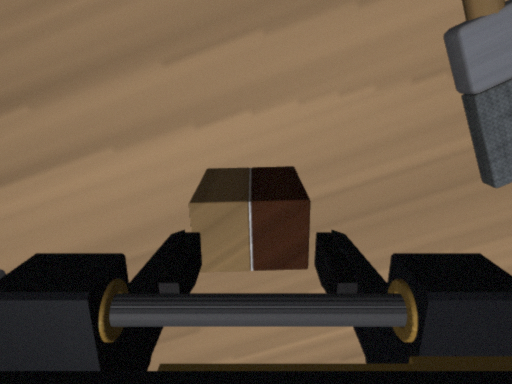

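Call:
{"fn": "servo_tool", "kwargs": {
  "increments": [
    [[0,0.03,0.1,0],[0,0.03,0.1,0]]
  ]
}}

```text
clock: 9.55
ee_pos: [0.5235, 0.2637, 0.0425]
ee_rot: [0.587, 0.425, -0.394, -0.565]
contact_force: [0.4, -4.5, 8.2]
gripper_width: 0.591
```

Run:
```python
from h import *
im=robot.capture("wrist")
st()
ims=robot.capture("side")
cv2.imwrite("pics/g2.png",im[:,:,::-1])
cv2.imwrite("pics/g3.png",cv2.resize(ims[100:330,180:400],None,fx=2.5,fy=2.5)[:,:,::-1])
```

```text
t 9.6 p [0.5234 0.2637 0.0426] x-axis yaw deg 70.9 ydown [ 0.054 -0.    -0.999] q6 [ 0.44  0.23  1.99 -0.03  0.87 -0.78] F [-0.03 -3.56  4.53] w 51.873884333936175
```

View pics/g2.png

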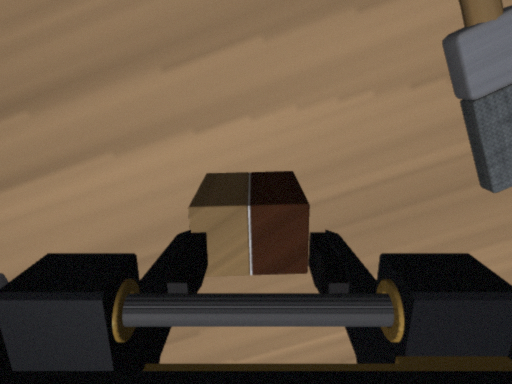

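View pics/g3.png

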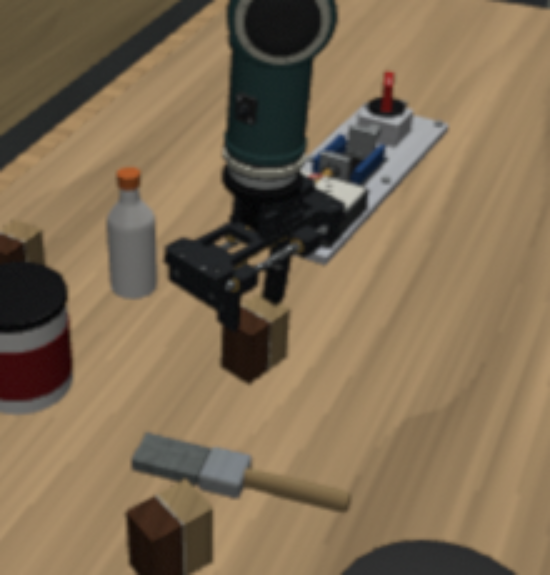

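Run:
```python
from h import *
i=robot.camera_info("wrist");p,R,s=tool()
print("tcp",proj(i,p),"gp",proj(i,p-R[:,1]*.0187))
V=i["view"];o=-V[:3,:3].T@V[:3,3];print(o,R.T@(o-p),R.T@(-V[2,:3]),R.T@V[1,:3])
for a in [(190,208),(308,205),(200,174),(293,172)]:
  for z in (.065,): print(a,onz(i,a,z).round(4))
it=robot.camera_info("top");im=robot.capture("top")
print(proj(it,[.521,.261,.065]))
cv2.imwrite("pics/g4.png",cv2.resize(im[180:300,150:300],None,fx=4,fy=4)[:,:,::-1])
```

```text
tcp [256.04442539 229.31229041] gp [255.89763174 243.80275238]
[0.44509489 0.28863998 0.20697286] [ 0.00076385 -0.16835625  0.07368603] [ 0.00108518  0.95742974 -0.28866438] [-2.05254394e-04  2.88664753e-01  9.57430216e-01]
(190, 208) [0.4911 0.2408 0.065 ]
(308, 205) [0.5088 0.2953 0.065 ]
(200, 174) [0.4769 0.2519 0.065 ]
(293, 172) [0.4904 0.2932 0.065 ]
[214.68621391 233.22338825]
```

View pics/g4.png

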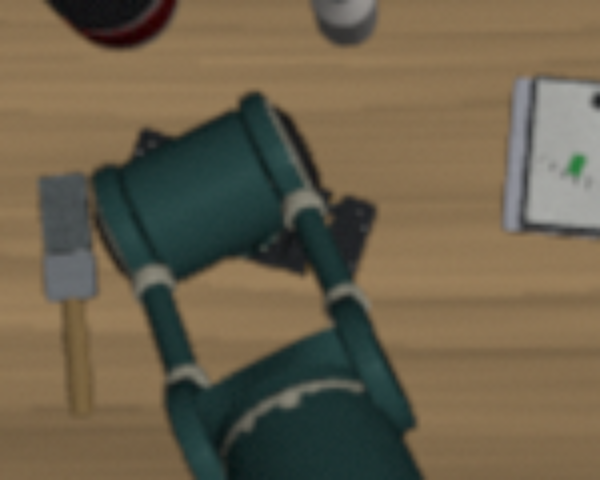

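Run:
```python
from h import *
i=robot.camera_info("wrist");p,R,s=tool()
for a,z in [((190,208),.065),((308,205),.065),((207,274),.065),((307,271),.065),((200,174),0),((293,172),0)]: 
    P=onz(i,a,z);print(a,P.round(4),"tool",(R.T@(P-p)*1e3).round(1))
im=robot.capture("wrist");cv2.imwrite("pics/g5.png",cv2.resize(im[160:330,140:380],None,fx=3.2,fy=3.2,interpolation=2)[:,:,::-1])
```

```text
(190, 208) [0.4912 0.2408 0.065 ] tool [-31.9 -24.1  21.8]
(308, 205) [0.5088 0.2953 0.065 ] tool [ 25.4 -23.2  23. ]
(207, 274) [0.5287 0.2343 0.065 ] tool [-25.7 -22.1 -15.7]
(307, 271) [0.5447 0.2844 0.065 ] tool [ 26.9 -21.3 -14.5]
(200, 174) [0.4914 0.2351 0.    ] tool [-38.3  40.8  22.9]
(293, 172) [0.5111 0.2953 0.    ] tool [25.1 41.8 24.1]
```

View pics/g5.png

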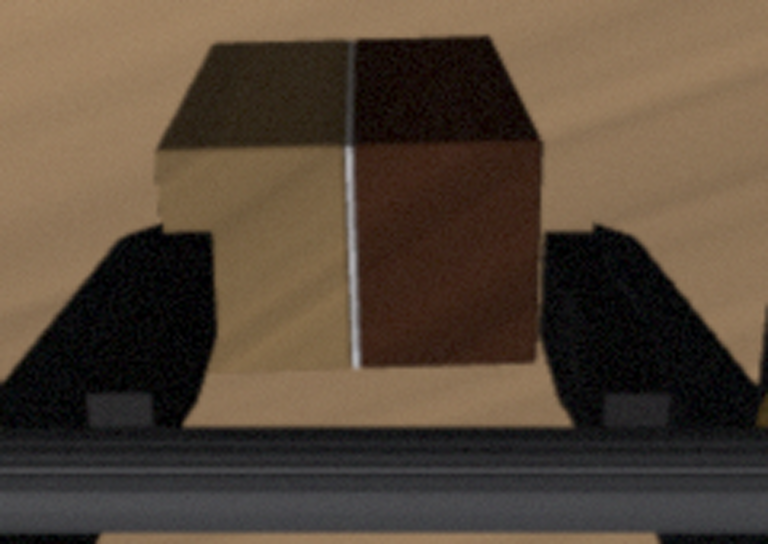

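Run:
```python
from h import *
st()
i=robot.camera_info("side");p,R,s=tool()
im=robot.capture("side").copy()
im=cv2.resize(im[180:290,230:330],None,fx=6,fy=6,interpolation=2)
def pt(P,c): 
    u=(proj(i,P)-[230,180])*6; cv2.circle(im,tuple(int(v) for v in u),4,c,-1)
for sx in (-26,26):
    for sz in(-9,9): pt(p+R@np.array([sx/1e3,0,sz/1e3]),(0,255,0))
c,s=np.cos(np.radians(-18.5)),np.sin(np.radians(-18.5))
for a in(-20,20):
    for b in (-30,30):
        for z in(0,.065): pt([.521+(c*a-s*b)/1e3,.261+(s*a+c*b)/1e3,z],(255,0,255))
cv2.imwrite("pics/g6.png",im[:,:,::-1])
```

```text
t 9.75 p [0.5234 0.2637 0.0426] x-axis yaw deg 70.89 ydown [ 0.054 -0.    -0.999] q6 [ 0.44  0.23  1.99 -0.03  0.87 -0.78] F [ 0.47 -2.77  5.55] w 51.84975044907812
```

View pics/g6.png

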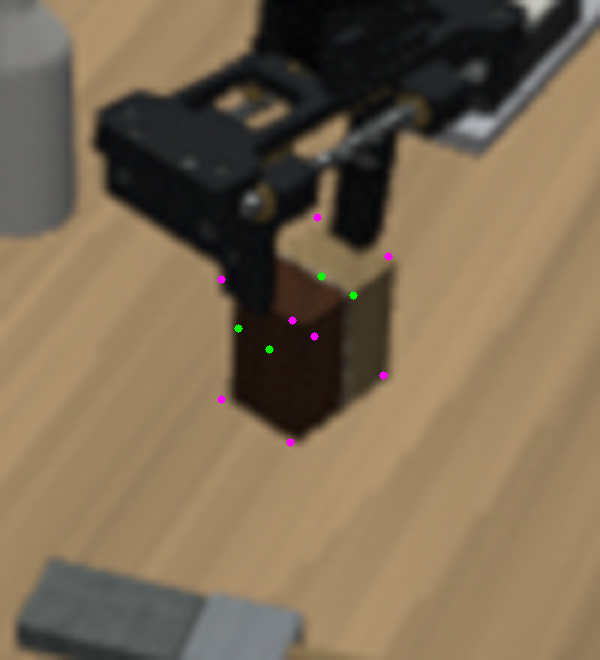

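The gripper missed: the far finger's tip sits on the pale top, at about (360,248) in the crop. So the fingertips stand roughly 10 mm above the nominal TCP when open, because the fingers swing on an arc. I'll open, lift and re-measure.

Call:
{"fn": "servo_tool", "kwargs": {
  "increments": [
    [[0,-0.6,0,0],[0,-0.6,0,0],[0,0,0,0],[0,0,0,0]]
  ],
  "hand": 88
}}

```text
clock: 10.2
ee_pos: [0.5211, 0.2645, 0.0752]
ee_rot: [0.587, 0.425, -0.394, -0.566]
contact_force: [0.4, 0.6, -0.2]
gripper_width: 0.927
```

Run:
```python
from h import *
im=robot.capture("wrist");st();np.save("h.npy",robot.camera_info("wrist"),allow_pickle=True)
cv2.imwrite("pics/h.png",cv2.resize(im[120:330,110:410],None,fx=2.6,fy=2.6,interpolation=2)[:,:,::-1])
```

```text
t 10.25 p [0.5213 0.2646 0.0754] x-axis yaw deg 70.85 ydown [ 0.054  0.002 -0.999] q6 [ 0.44  0.19  1.97 -0.03  0.93 -0.78] F [-0.14 -0.1  -0.36] w 85.40106884739691
```

View pics/h.png

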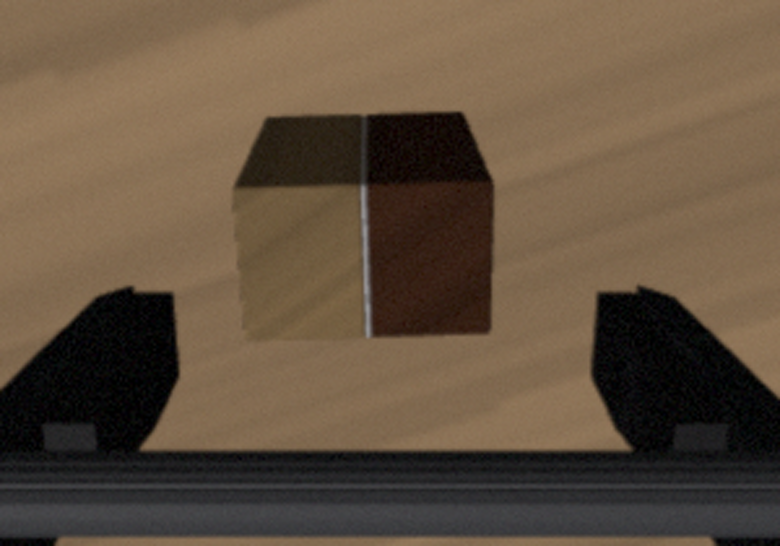

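Run:
```python
from h import *
i=np.load("h.npy",allow_pickle=True).item()
c=[onz(i,np.array(a)/2.6+[110,120],.065) for a in [(246,340),(234,187),(493,182),(491,333)]]
for a in c: print(a.round(4))
d=lambda a,b:np.linalg.norm(c[a]-c[b]);print(d(0,1),d(1,2),d(2,3),d(3,0));m=np.mean(c,0);print(m)
for q in (c[2]-c[1],c[3]-c[0]):print(np.degrees(np.arctan2(q[1],q[0])))
for q in (c[1]-c[0],c[2]-c[3]):print(np.degrees(np.arctan2(q[1],q[0]))-90)
go([m[0],m[1],.03],71.5)
```

```text
[0.5295 0.2277 0.065 ]
[0.4922 0.2401 0.065 ]
[0.5107 0.2956 0.065 ]
[0.5478 0.2841 0.065 ]
0.03926873594703677 0.058508569957191794 0.038831784236794877 0.05928492829155947
[0.52004462 0.2618801  0.065     ]
71.6505916731077
72.07955474697003
71.58997068671809
72.7324076479708
units x,y,z [-0.15  1.81  0.1 ]
yaw change 0.65 (turn about tool y, + = clockwise from above = yaw decreasing)
```

Call:
{"fn": "servo_tool", "kwargs": {
  "increments": [
    [[-0.15,0.95,0.12,-1],[0,0.95,0.03,0],[0,0.1,0.03,0]]
  ]
}}

```text
clock: 10.55
ee_pos: [0.5195, 0.2634, 0.0252]
ee_rot: [0.583, 0.432, -0.398, -0.562]
contact_force: [-0.9, 1.2, 0.2]
gripper_width: 1.002
```

Run:
```python
from h import *
st();go([.520,.2619,.03],71.8)
```

```text
t 10.55 p [0.5195 0.2634 0.0252] x-axis yaw deg 71.9 ydown [ 0.057  0.003 -0.998] q6 [ 0.44  0.25  2.01 -0.03  0.83 -0.8 ] F [-0.91  1.22  0.24] w 88.28433205695644
units x,y,z [-0.05 -0.19 -0.05]
yaw change -0.1 (turn about tool y, + = clockwise from above = yaw decreasing)
```

Call:
{"fn": "servo_tool", "kwargs": {
  "increments": [
    [[-0.05,-0.1,0,0],[0,0.03,0.03,0],[0,0.03,0.03,0],[0,0.03,0.03,0],[0,0.03,0.03,0]]
  ],
  "hand": 44,
  "grip_force": 20
}}

```text
clock: 11.05
ee_pos: [0.5171, 0.2633, 0.0266]
ee_rot: [0.583, 0.432, -0.398, -0.561]
contact_force: [0.4, -1.2, 1.0]
gripper_width: 0.685
```

Run:
```python
from h import *
im=robot.capture("wrist");st();
cv2.imwrite("pics/k.png",cv2.resize(im[120:330,110:410],None,fx=2.4,fy=2.4,interpolation=2)[:,:,::-1])
im=robot.capture("side")
cv2.imwrite("pics/k2.png",cv2.resize(im[180:290,230:330],None,fx=5,fy=5,interpolation=2)[:,:,::-1])
st()
```

```text
t 11.1 p [0.5171 0.2633 0.0266] x-axis yaw deg 71.92 ydown [ 0.058  0.003 -0.998] q6 [ 0.44  0.24  2.01 -0.03  0.83 -0.79] F [ 0.12 -1.54  2.52] w 60.01365295743667
t 11.15 p [0.5171 0.2633 0.0266] x-axis yaw deg 71.92 ydown [ 0.058  0.003 -0.998] q6 [ 0.44  0.24  2.01 -0.03  0.83 -0.79] F [ 0.45 -3.24  2.67] w 59.829150345023066
```

View pics/k.png

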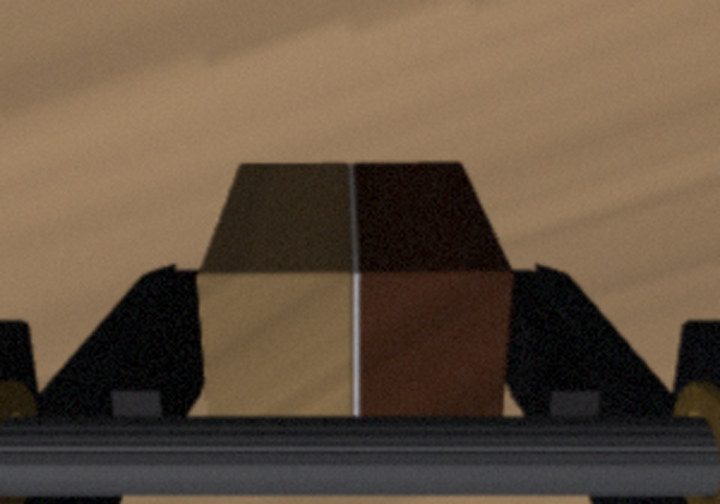

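View pics/k2.png

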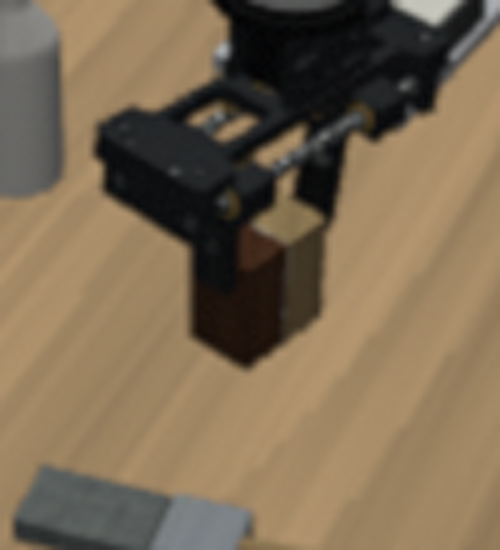

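Run:
```python
from h import *
i=robot.camera_info("side");p,R,s=tool()
for tx in (32,40):
  for ty in (-20,-15,-10,-5,0): print(tx,ty,[((proj(i,p+R@np.array([tx,ty,z])/1e3)-[230,180])*5).round() for z in(-9,9)])
```

```text
32 -20 [array([205., 276.]), array([232., 294.])]
32 -15 [array([205., 284.]), array([231., 301.])]
32 -10 [array([204., 292.]), array([231., 309.])]
32 -5 [array([204., 300.]), array([230., 317.])]
32 0 [array([203., 307.]), array([229., 324.])]
40 -20 [array([194., 284.]), array([221., 301.])]
40 -15 [array([194., 291.]), array([221., 309.])]
40 -10 [array([193., 299.]), array([220., 316.])]
40 -5 [array([193., 307.]), array([219., 324.])]
40 0 [array([192., 314.]), array([219., 332.])]
```

Call:
{"fn": "servo_tool", "kwargs": {
  "increments": [
    [[0,-0.8,0,0],[0,-1,0,0],[-0.8,-0.9,-0.35,0],[-1,-0.6,-0.45,-3],[-1,-0.3,-0.45,-3],[-1,0,-0.45,-3],[-1,0,-0.45,-3],[-1,0,-0.45,0],[-1,0,-0.45,0],[-1,0,-0.45,0],[-1,0,-0.4,0],[-1,0,-0.4,0]]
  ]
}}

```text
clock: 12.35
ee_pos: [0.5734, 0.0, 0.1196]
ee_rot: [0.533, 0.492, -0.46, -0.512]
contact_force: [-0.2, 0.3, -1.4]
gripper_width: 0.682
```

Run:
```python
from h import *
st();go([.558,-.1327,.13],83.85)
```

```text
t 12.35 p [0.5734 0.     0.1196] x-axis yaw deg 84.69 ydown [ 0.054  0.008 -0.999] q6 [-0.05  0.12  1.96  0.01  1.01 -1.53] F [-0.17  0.27 -1.45] w 60.043655635695686
units x,y,z [-5.34 -0.49  0.1 ]
yaw change -0.84 (turn about tool y, + = clockwise from above = yaw decreasing)
```

Call:
{"fn": "servo_tool", "kwargs": {
  "increments": [
    [[-1,-0.1,0,0.8],[-1,-0.1,0,0],[-1,-0.1,0,0],[-0.9,-0.1,0,0],[-0.6,-0.1,0,0]]
  ]
}}

```text
clock: 12.85
ee_pos: [0.56, -0.1166, 0.1286]
ee_rot: [0.536, 0.488, -0.456, -0.517]
contact_force: [-0.8, 1.3, -2.1]
gripper_width: 0.679
```

Run:
```python
from h import *
robot.capture("top")
im=robot.capture("wrist");st();np.save("m.npy",robot.camera_info("wrist"),allow_pickle=True);cv2.imwrite("pics/raw_m.png",im[:,:,::-1])
cv2.imwrite("pics/m.png",cv2.resize(im[60:330,110:410],None,fx=2.1,fy=2.1,interpolation=2)[:,:,::-1])
go([.558,-.1327,.13],83.85)
```

```text
t 12.95 p [ 0.5604 -0.1169  0.129 ] x-axis yaw deg 83.65 ydown [ 0.053  0.01  -0.999] q6 [-0.26  0.11  1.95  0.03  1.03 -1.74] F [-0.05  1.02 -1.79] w 59.74643422463549
units x,y,z [-0.64 -0.05  0.02]
yaw change 0.2 (turn about tool y, + = clockwise from above = yaw decreasing)
```

View pics/m.png

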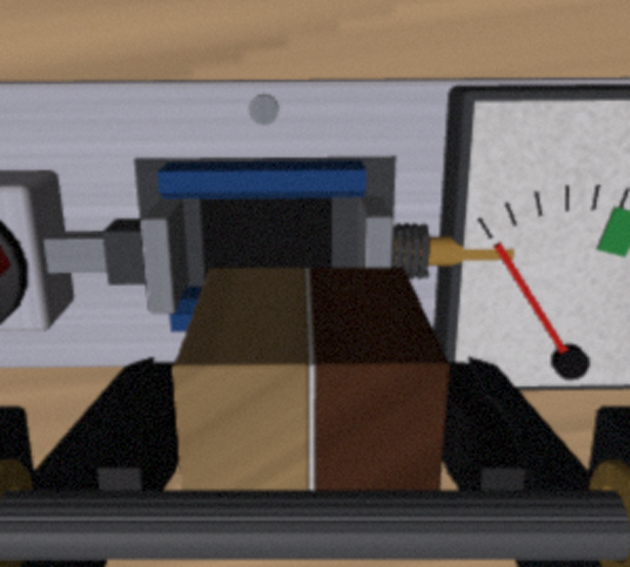

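```bash
cat > pnp.py <<'E'
from h import *
i=np.load("m.npy",allow_pickle=True).item();p,R,s=tool()
K=i["K"];V=i["view"]
img=np.array([(209,268),(418,268),(446,363),(174,363)],float)/2.1+[110,60]
obj=np.array([(-30,20,0),(30,20,0),(30,20,65),(-30,20,65)],float)/1e3   # x=tool x, y= tool z side, z up ; right handed? (x, z_tool, up): handled by check
obj=np.array([(-30,0,20),(30,0,20),(30,-65,20),(-30,-65,20)],float)/1e3   # tool-like axes x, y down, z
ok,rv,tv=cv2.solvePnP(obj,img,K,None,flags=cv2.SOLVEPNP_ITERATIVE)
Rc=cv2.Rodrigues(rv)[0]; print("reproj",(cv2.projectPoints(obj,rv,tv,K,None)[0][:,0]-img).round(2).tolist())
F=np.diag([1,-1,-1.])
Rw=V[:3,:3].T@F@Rc; tw=V[:3,:3].T@(F@tv[:,0]-V[:3,3])
print("block underside centre world",tw.round(4),"tool",(R.T@(tw-p)*1e3).round(1)," block down axis",Rw[:,1].round(3),"yaw",np.degrees(np.arctan2(Rw[1,0],Rw[0,0])).round(2))
im=cv2.resize(cv2.imread("pics/raw_m.png")[60:330,110:410],None,fx=2.1,fy=2.1,interpolation=2)
X=(.5577,-.1352,-.1073);c,s=np.cos(X[2]),np.sin(X[2])
def W(l): return np.array([X[0]+c*l[0]-s*l[1],X[1]+s*l[0]+c*l[1],l[2]])
for l,col in [((-33.5,40,42),0),((-33.5,-40,42),0),((-27.5,40,42),0),((-27.5,-40,42),0),((-19,39,58),1),((19,39,58),1),((-19,-34,58),1),((19,-34,58),1),((45,125,54),1),((-65,-60,3),1),((-65,60,3),1),((33.5,-40,42),0)]:
    u=(proj(i,W(np.array(l)/1e3))-[110,60])*2.1;cv2.circle(im,tuple(int(round(v)) for v in u),4,[(0,255,0),(255,0,255)][col],-1)
cv2.imwrite("pics/m2.png",im)
E
python3 pnp.py
```

```text
reproj [[3.38, -0.09], [-3.36, -0.25], [1.56, 0.18], [-1.57, 0.06]]
block underside centre world [ 0.5651 -0.1151  0.1006] tool [ 1.9 28.7 -3. ]  block down axis [ 0.013  0.033 -0.999] yaw 84.12
```

View pics/m2.png

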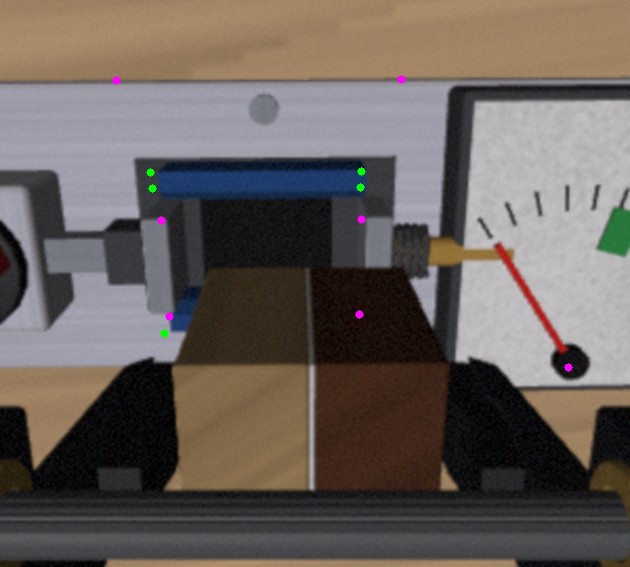

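Run:
```python
import cv2,numpy as np
im=cv2.imread("pics/raw_m.png")[130:215,165:305]
im=cv2.convertScaleAbs(im,alpha=1.8,beta=10)
cv2.imwrite("pics/m3.png",cv2.resize(im,None,fx=5.5,fy=5.5,interpolation=cv2.INTER_CUBIC))
```

```text
(no output)
```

View pics/m3.png

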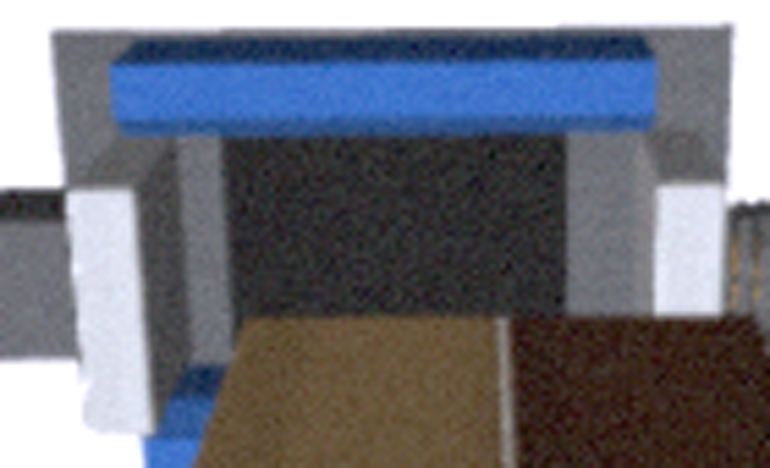

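```bash
cat > fit2.py <<'E'
from h import *
from scipy.optimize import least_squares
i=np.load("m.npy",allow_pickle=True).item()
m3=lambda a:np.array(a)/5.5+[165,130]
f=[(m3((112,62)),(-33.5,-40,42)),(m3((655,60)),(-33.5,40,42)),(m3((655,184)),(-19,39,58)),(np.array((570,361))/2.1+[110,60],(45,125,54)),
(m3((135,188)),(-19,None,58)),(m3((152,435)),(19,None,58))]
def W(x,l): c,s=np.cos(x[2]),np.sin(x[2]);return np.array([x[0]+c*l[0]-s*l[1],x[1]+s*l[0]+c*l[1],l[2]])
def res(x): 
    o=[]
    for p,l in f:
        l=[x[3]*1e3 if v is None else v for v in l];o.append(proj(i,W(x,np.array(l)/1e3))-p)
    return np.concatenate(o)
r=least_squares(res,[.56,-.137,-.09,-.034],loss="soft_l1");print(r.x,np.degrees(r.x[2]));print(res(r.x).reshape(-1,2).round(1))
# block: face bottom and top edges, with fixed dims, tilt known ~ upright: fit x,y,z,yaw, tilts
b=[((209,268),(-30,0)),((418,268),(30,0)),((446,363),(30,65)),((174,363),(-30,65))]
bp=[np.array(a)/2.1+[110,60] for a,_ in b]
def bres(y):
    Rm=Rn.from_euler("ZXY",y[3:6]).as_matrix() # yaw, then tilts
    return np.concatenate([proj(i,np.array(y[:3])+Rm@np.array([-20,l[0],l[1]])/1e3)-q for q,(_,l) in zip(bp,b)])
for tilt in (None,0.,.054):
    if tilt is None: g=lambda y:bres(y);y0=[.565,-.115,.1,-.1,0,0]
    else: g=lambda y:bres([*y,0,-0.0]);y0=[.565,-.115,.1,-.1]
    q=least_squares(g,y0);print(tilt,q.x.round(4),g(q.x).round(1))
x=r.x;tgt=W(x,[0,(39e-3+x[3])/2,0.02]);print("target centre",tgt)
E
python3 fit2.py
```

```text
[ 0.55718406 -0.13326387 -0.10756621 -0.03375945] -6.163090053065904
[[-1.5 -0.1]
 [-0.  -0.4]
 [ 0.2 -0.2]
 [ 1.1  2.3]
 [-0.2 -0.3]
 [ 0.2  0.5]]
None [ 0.5651 -0.1151  0.1006 -0.1026  0.0337 -0.0097] [ 3.4 -0.1 -3.4 -0.3  1.6  0.2 -1.6  0.1]
0.0 [ 0.5647 -0.1166  0.0999 -0.1182] [ 1.3 -0.8 -5.6 -0.6  2.8  0.4  0.2  0.5]
0.054 [ 0.5647 -0.1166  0.0999 -0.1182] [ 1.3 -0.8 -5.6 -0.6  2.8  0.4  0.2  0.5]
target centre [ 0.55746536 -0.13065874  0.02      ]
```

```bash
sed -i 's/(418,268)/(402,268)/' fit2.py; python3 fit2.py
python3 - <<'E'
from h import *
st()
E
```

```text
[ 0.55718406 -0.13326387 -0.10756621 -0.03375945] -6.163090053065904
[[-1.5 -0.1]
 [-0.  -0.4]
 [ 0.2 -0.2]
 [ 1.1  2.3]
 [-0.2 -0.3]
 [ 0.2  0.5]]
None [ 0.5659 -0.1178  0.0976 -0.1204 -0.0057 -0.0046] [ 0.3 -0.1 -0.2  0.1  0.1 -0.1 -0.1  0.1]
0.0 [ 0.5658 -0.1175  0.0973 -0.1178] [ 0.7 -0.3  0.1 -0.2 -0.2  0.1 -0.3  0.2]
0.054 [ 0.5658 -0.1175  0.0973 -0.1178] [ 0.7 -0.3  0.1 -0.2 -0.2  0.1 -0.3  0.2]
target centre [ 0.55746536 -0.13065874  0.02      ]
t 12.95 p [ 0.5604 -0.1169  0.129 ] x-axis yaw deg 83.65 ydown [ 0.053  0.01  -0.999] q6 [-0.26  0.11  1.95  0.03  1.03 -1.74] F [-0.05  1.02 -1.79] w 59.74643422463549
```

Run:
```python
from h import *
go([.552,-.1298,.105],84.3)
```

```text
units x,y,z [-0.56  0.94  0.32]
yaw change 0.65 (turn about tool y, + = clockwise from above = yaw decreasing)
```

Call:
{"fn": "servo_tool", "kwargs": {
  "increments": [
    [[-0.5,0.3,0.32,-0.65],[-0.06,0.4,0.02,0],[0,0.3,0.02,0]]
  ]
}}

```text
clock: 13.25
ee_pos: [0.5528, -0.1278, 0.1035]
ee_rot: [0.534, 0.492, -0.457, -0.514]
contact_force: [0.4, 0.1, -2.6]
gripper_width: 0.679
```

Run:
```python
from h import *
robot.capture("top")
im=robot.capture("wrist");st();np.save("n.npy",robot.camera_info("wrist"),allow_pickle=True);cv2.imwrite("pics/raw_n.png",im[:,:,::-1])
im=cv2.convertScaleAbs(im[120:260,150:350],alpha=1.8,beta=10)
cv2.imwrite("pics/n.png",cv2.resize(im,None,fx=4,fy=4,interpolation=2)[:,:,::-1])
go([.552,-.1298,.105],84.3)
```

```text
t 13.35 p [ 0.5516 -0.1273  0.1024] x-axis yaw deg 84.31 ydown [ 0.053  0.013 -0.999] q6 [-0.29  0.12  1.99  0.03  0.98 -1.78] F [-0.01 -0.05 -1.44] w 59.7161490694177
units x,y,z [-0.1  -0.1  -0.03]
yaw change -0.01 (turn about tool y, + = clockwise from above = yaw decreasing)
```

View pics/n.png

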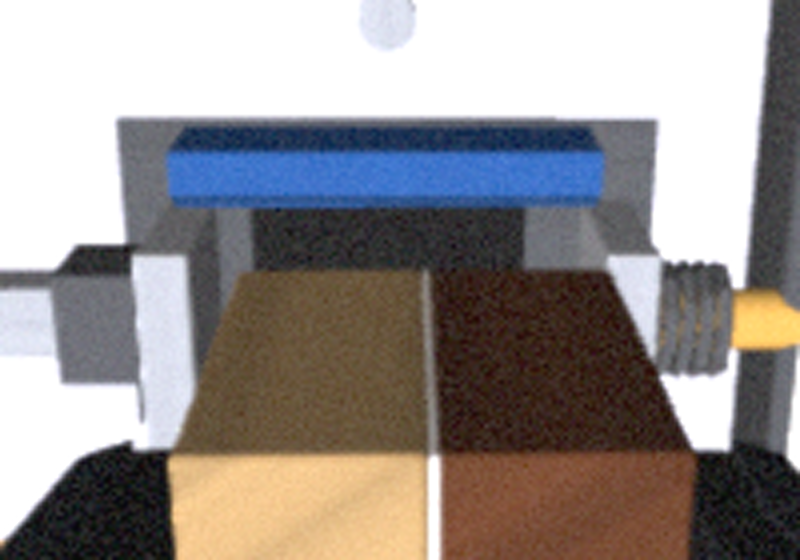

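```bash
cat > fit3.py <<'E'
from h import *
from scipy.optimize import least_squares
def run(npy,f,b,sc,off,yaw=-.1075):
    i=np.load(npy,allow_pickle=True).item();cv=lambda a:np.array(a)/sc+off
    W=lambda x,l:np.array([x[0]+np.cos(yaw)*l[0]-np.sin(yaw)*l[1],x[1]+np.sin(yaw)*l[0]+np.cos(yaw)*l[1],l[2]])
    def res(x): return np.concatenate([proj(i,W(x,np.array([x[2]*1e3 if v is None else v for v in l])/1e3))-cv(p) for p,l in f])
    r=least_squares(res,[.557,-.134,-.034],loss="soft_l1");print("press",r.x.round(4),res(r.x).round(1))
    bl=[(-30,0),(30,0),(30,65),(-30,65)]
    def bres(y):
        Rm=Rn.from_euler("ZXY",y[3:6]).as_matrix()
        return np.concatenate([proj(i,np.array(y[:3])+Rm@np.array([-20,l[0],l[1]])/1e3)-cv(q) for q,l in zip(b,bl)])
    q=least_squares(bres,[.56,-.13,.07,-.1,0,0]);print("block",q.x.round(4),bres(q.x).round(1))
    d=q.x[:2]-r.x[:2];c,s=np.cos(yaw),np.sin(yaw)
    print("block in bed x,y mm",((c*d[0]+s*d[1])*1e3).round(2),((-s*d[0]+c*d[1])*1e3).round(2),"want y",(39+r.x[2]*1e3)/2,"z above floor",q.x[2]*1e3-20,"dyaw deg",np.degrees(q.x[3]-yaw))
    return r.x,q.x
E
python3 - <<'E'
from fit3 import *
f=[((169,152),(-33.5,-40,42)),((603,152),(-33.5,40,42)),((189,255),(-19,None,58)),((612,255),(-19,39,58))]
b=[(240,271),(611,271),(692,453),(168,455)]
run("n.npy",f,b,4,[150,120])
E
```

```text
press [ 0.5572 -0.1341 -0.0343] [-0.4 -0.3  1.   0.2  0.  -0.1 -0.4  0.2]
block [ 0.5568 -0.1274  0.0726 -0.1017  0.0062 -0.0054] [ 0.3  0.  -0.3 -0.1  0.1  0.1 -0.1 -0. ]
block in bed x,y mm -1.12 6.63 want y 2.3267832653149796 z above floor 52.57496272032088 dyaw deg 0.3319257386494443
```

Run:
```python
from h import *
go([.5522,-.1317,.077],84.1)
```

```text
units x,y,z [-0.19  1.01  0.01]
yaw change -0.21 (turn about tool y, + = clockwise from above = yaw decreasing)
```

Call:
{"fn": "servo_tool", "kwargs": {
  "increments": [
    [[-0.19,0.3,0.02,0.2],[0,0.4,0.02,0],[0,0.3,0.02,0]]
  ]
}}

```text
clock: 13.65
ee_pos: [0.5529, -0.1305, 0.0767]
ee_rot: [0.535, 0.491, -0.456, -0.515]
contact_force: [0.6, 0.0, -1.3]
gripper_width: 0.679
```

Run:
```python
from h import *
robot.capture("top")
im=robot.capture("wrist");st();np.save("o.npy",robot.camera_info("wrist"),allow_pickle=True);cv2.imwrite("pics/raw_o.png",im[:,:,::-1])
im=cv2.convertScaleAbs(im[120:260,150:350],alpha=1.8,beta=10)
cv2.imwrite("pics/o.png",cv2.resize(im,None,fx=4,fy=4,interpolation=2)[:,:,::-1])
go([.5522,-.1317,.077],84.3)
```

```text
t 13.75 p [ 0.5517 -0.1302  0.0758] x-axis yaw deg 84.19 ydown [ 0.053  0.013 -0.999] q6 [-0.29  0.16  2.01  0.03  0.93 -1.78] F [-0.19  0.58 -1.49] w 59.591438134669154
units x,y,z [-0.06 -0.05 -0.03]
yaw change 0.11 (turn about tool y, + = clockwise from above = yaw decreasing)
```

View pics/o.png

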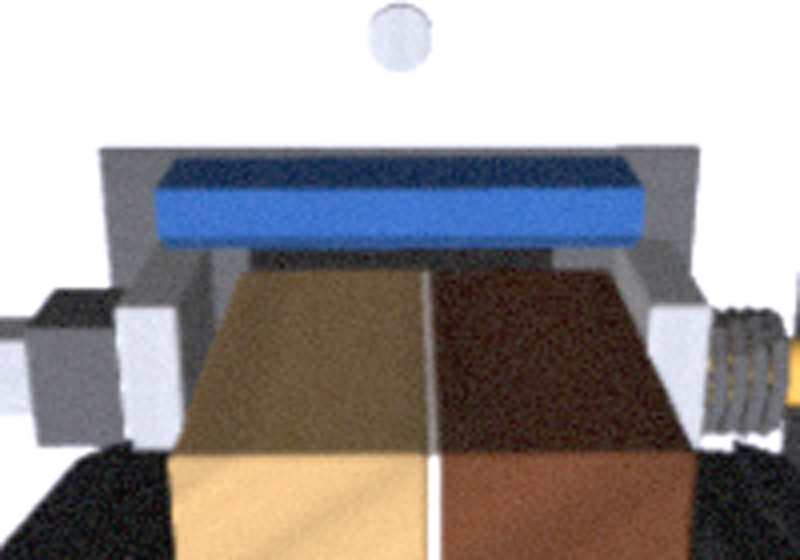

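Run:
```python
from fit3 import *
f=[((156,187),(-33.5,-40,42)),((643,187),(-33.5,40,42)),((180,306),(-19,None,58)),((649,307),(-19,39,58))]
b=[(240,271),(611,271),(692,453),(168,455)]
r,q=run("o.npy",f,b,4,[150,120])
# wider-body check: wall top inner / floor
```

```text
press [ 0.5569 -0.1348 -0.0335] [-1.2  0.1  0.4  0.2  0.   0.1  0.4 -0.2]
block [ 0.5568 -0.1303  0.046  -0.1037  0.0068 -0.0053] [ 0.3  0.  -0.3 -0.1  0.1  0.1 -0.1 -0. ]
block in bed x,y mm -0.54 4.46 want y 2.730873942978178 z above floor 25.96419881928294 dyaw deg 0.21684125870549717
```

Call:
{"fn": "servo_tool", "kwargs": {
  "increments": [
    [[-0.07,0.25,0,0.2],[0,0.25,0.02,0],[0,0.2,0.02,0]]
  ]
}}

```text
clock: 14.05
ee_pos: [0.5525, -0.132, 0.058]
ee_rot: [0.535, 0.49, -0.455, -0.516]
contact_force: [0.2, -0.1, -1.0]
gripper_width: 0.68
```

Run:
```python
from h import *
robot.capture("top")
im=robot.capture("wrist");st();np.save("q.npy",robot.camera_info("wrist"),allow_pickle=True);cv2.imwrite("pics/raw_q.png",im[:,:,::-1])
im=cv2.convertScaleAbs(im[120:260,150:350],alpha=1.8,beta=10)
cv2.imwrite("pics/q.png",cv2.resize(im,None,fx=4,fy=4,interpolation=2)[:,:,::-1])
```

```text
t 14.15 p [ 0.5521 -0.1319  0.0575] x-axis yaw deg 83.98 ydown [ 0.054  0.013 -0.998] q6 [-0.3   0.18  2.02  0.04  0.89 -1.78] F [ 0.9  -0.49 -1.39] w 59.98411854482843
```

View pics/q.png

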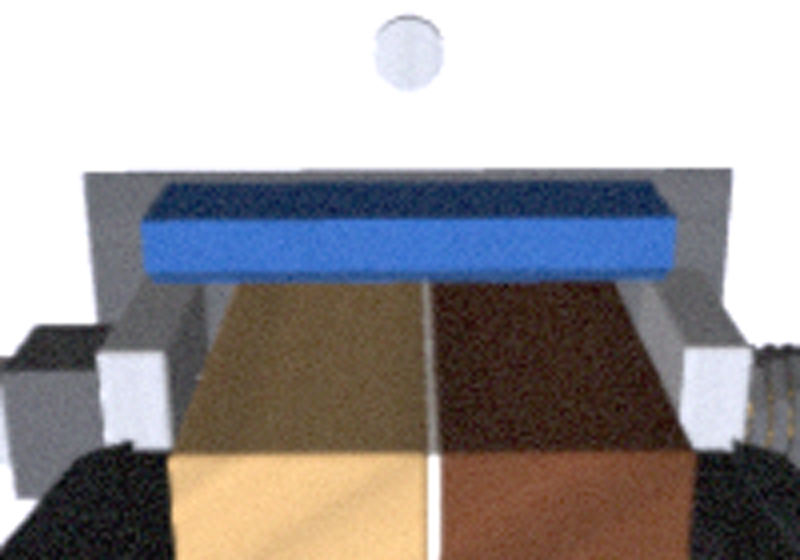

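Call:
{"fn": "servo_tool", "kwargs": {
  "increments": [
    [[0,0.15,0.02,0],[0,0.12,0.02,0]]
  ]
}}

```text
clock: 14.35
ee_pos: [0.5523, -0.132, 0.0511]
ee_rot: [0.535, 0.49, -0.455, -0.516]
contact_force: [-0.1, -0.4, -1.7]
gripper_width: 0.678
```

Run:
```python
from h import *
st();robot.capture("side");st()
```

```text
t 14.35 p [ 0.5523 -0.132   0.0511] x-axis yaw deg 83.97 ydown [ 0.056  0.012 -0.998] q6 [-0.3   0.19  2.02  0.04  0.88 -1.78] F [-0.12 -0.37 -1.74] w 59.69093440401357
t 14.4 p [ 0.552  -0.1319  0.0507] x-axis yaw deg 83.98 ydown [ 0.055  0.012 -0.998] q6 [-0.3   0.19  2.02  0.04  0.88 -1.78] F [ 0.38 -0.24 -1.34] w 59.602113984075054
```

Call:
{"fn": "servo_tool", "kwargs": {
  "increments": [
    [[0,0.08,0.02,0],[0,0.08,0.02,0]]
  ]
}}

```text
clock: 14.6
ee_pos: [0.5521, -0.132, 0.0471]
ee_rot: [0.536, 0.491, -0.455, -0.515]
contact_force: [1.2, 0.5, -0.6]
gripper_width: 0.678
```

Run:
```python
from h import *
st();im=robot.capture("wrist");st()
im=cv2.convertScaleAbs(im[120:260,150:350],alpha=1.8,beta=10)
cv2.imwrite("pics/r.png",cv2.resize(im,None,fx=4,fy=4,interpolation=2)[:,:,::-1])
im=robot.capture("side")
im=cv2.convertScaleAbs(im[120:240,250:380],alpha=1.5,beta=10)
cv2.imwrite("pics/r2.png",cv2.resize(im,None,fx=4.5,fy=4.5,interpolation=2)[:,:,::-1])
```

```text
t 14.6 p [ 0.5521 -0.132   0.0471] x-axis yaw deg 83.98 ydown [ 0.057  0.012 -0.998] q6 [-0.3   0.19  2.03  0.04  0.87 -1.78] F [ 1.23  0.52 -0.55] w 59.74098633231722
t 14.65 p [ 0.552  -0.1319  0.0468] x-axis yaw deg 83.98 ydown [ 0.057  0.012 -0.998] q6 [-0.3   0.19  2.03  0.04  0.87 -1.78] F [ 1.37 -0.19 -1.81] w 59.657569303224136
```

View pics/r.png

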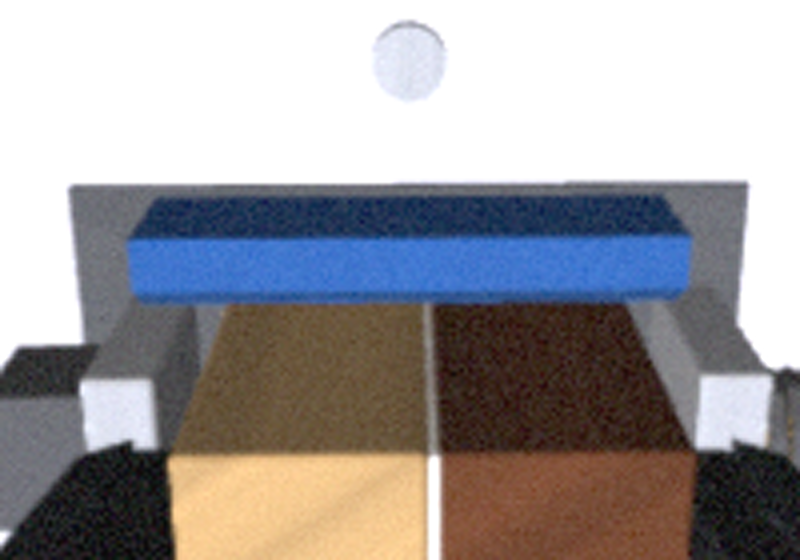

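View pics/r2.png

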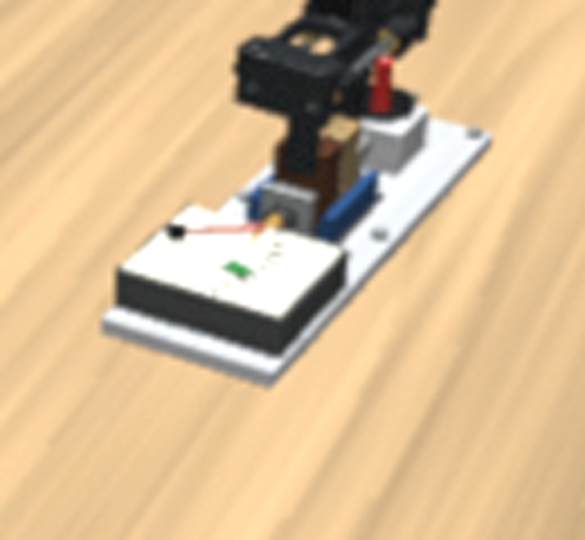

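Call:
{"fn": "servo_tool", "kwargs": {
  "increments": [
    [[0,0.07,0.02,0]]
  ]
}}

```text
clock: 14.8
ee_pos: [0.5524, -0.132, 0.0459]
ee_rot: [0.536, 0.491, -0.455, -0.515]
contact_force: [-0.5, -0.1, 4.1]
gripper_width: 0.68
```

Call:
{"fn": "servo_tool", "kwargs": {
  "increments": [
    [[0,0.07,0.02,0]]
  ]
}}

```text
clock: 14.9
ee_pos: [0.5526, -0.132, 0.0451]
ee_rot: [0.537, 0.491, -0.454, -0.515]
contact_force: [-2.3, 0.7, 6.2]
gripper_width: 0.684
```

Call:
{"fn": "servo_tool", "kwargs": {
  "increments": [
    [[0,0,0.02,0],[0,-0.02,0.02,0],[0,-0.05,0.02,0]]
  ],
  "hand": 76
}}

```text
clock: 15.2
ee_pos: [0.5503, -0.1318, 0.0468]
ee_rot: [0.536, 0.491, -0.455, -0.515]
contact_force: [0.1, -0.2, 0.3]
gripper_width: 0.861
```

Run:
```python
from h import *
st();im=robot.capture("wrist");st();np.save("s.npy",robot.camera_info("wrist"),allow_pickle=True)
im=cv2.convertScaleAbs(im[120:260,150:350],alpha=1.8,beta=10)
cv2.imwrite("pics/s.png",cv2.resize(im,None,fx=4,fy=4,interpolation=2)[:,:,::-1])
```

```text
t 15.2 p [ 0.5503 -0.1318  0.0468] x-axis yaw deg 83.96 ydown [ 0.058  0.012 -0.998] q6 [-0.3   0.19  2.03  0.04  0.87 -1.79] F [ 0.12 -0.23  0.34] w 75.85951599767527
t 15.25 p [ 0.5503 -0.1318  0.047 ] x-axis yaw deg 83.97 ydown [ 0.058  0.012 -0.998] q6 [-0.3   0.19  2.03  0.04  0.87 -1.79] F [-0.26  0.39 -0.8 ] w 75.93878835114782
```

View pics/s.png

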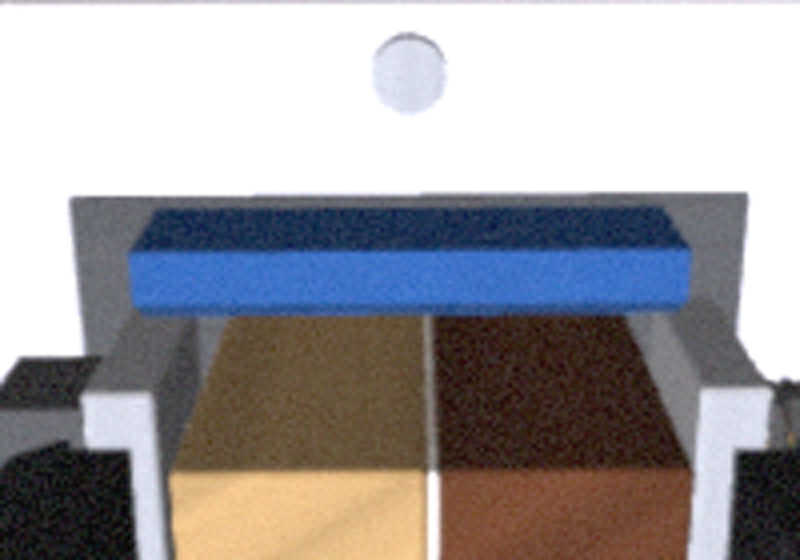

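Call:
{"fn": "servo_tool", "kwargs": {
  "increments": [
    [[0,-0.5,0.02,0],[0,-1,0.02,0],[0,-1,0.02,0],[0,-0.8,0,8.2],[0,-0.5,0,8.2],[0,0,0,8.2],[0,0,0,8.2],[0,0,0,8.2],[0,0,0,8.2],[0,0,0,8.2],[0,0,0,7]]
  ],
  "hand": 70
}}

```text
clock: 16.35
ee_pos: [0.5429, -0.1332, 0.1554]
ee_rot: [-0.699, -0.127, 0.082, 0.699]
contact_force: [-0.3, 0.1, 0.4]
gripper_width: 0.796
```

Run:
```python
from h import *
st();im=robot.capture("wrist");st();np.save("t.npy",robot.camera_info("wrist"),allow_pickle=True)
cv2.imwrite("pics/raw_t.png",im[:,:,::-1])
cv2.imwrite("pics/t.png",cv2.resize(im,(768,576))[:,:,::-1])
go([.5447,-.2488,.15],20)
```

```text
t 16.35 p [ 0.5429 -0.1332  0.1554] x-axis yaw deg 16.98 ydown [ 0.064  0.01  -0.998] q6 [-0.3   0.05  1.96  0.03  1.07 -0.61] F [-0.28  0.1   0.45] w 70.12647034168732
t 16.4 p [ 0.5431 -0.1333  0.1556] x-axis yaw deg 16.73 ydown [ 0.064  0.01  -0.998] q6 [-0.3   0.05  1.96  0.03  1.07 -0.61] F [ 0.08 -0.36 -0.87] w 70.10220123376428
units x,y,z [-1.28  0.18 -4.44]
yaw change 3.27 (turn about tool y, + = clockwise from above = yaw decreasing)
```

View pics/t.png

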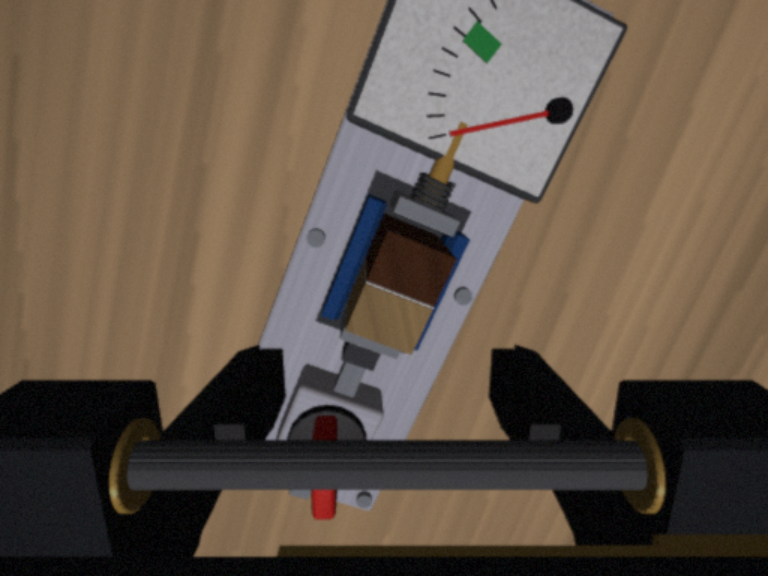

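Run:
```python
from h import *
i=np.load("t.npy",allow_pickle=True).item()
# right/left edges of wing top
P=[onz(i,np.array(a)/1.5,.101) for a in [(325,425),(323.5,516)]]
print(P,np.linalg.norm(P[0]-P[1]),np.degrees(np.arctan2(*(P[0]-P[1])[[1,0]])))
im=cv2.imread("pics/raw_t.png");cv2.imwrite("pics/t2.png",cv2.resize(cv2.convertScaleAbs(im[255:360,170:270],alpha=1.6),None,fx=5,fy=5,interpolation=2))
```

```text
[array([ 0.53608491, -0.20807863,  0.101     ]), array([ 0.55032926, -0.26628355,  0.101     ])] 0.059922566966441014 103.75156880874906
```

View pics/t2.png

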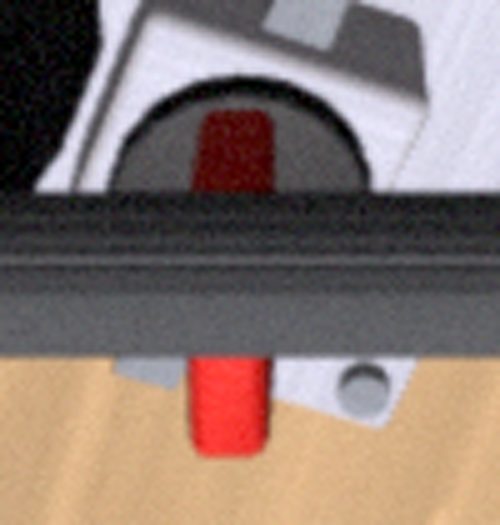

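Call:
{"fn": "servo_tool", "kwargs": {
  "increments": [
    [[-0.3,0,-0.9,0],[-0.3,0,-0.9,0],[-0.3,0,-0.9,0],[-0.3,0,-0.9,0],[-0.05,0,-0.7,0],[0,0,0,0]]
  ]
}}

```text
clock: 17.0
ee_pos: [0.5452, -0.2483, 0.1593]
ee_rot: [0.699, 0.132, -0.084, -0.698]
contact_force: [-0.5, 1.0, 0.3]
gripper_width: 0.798
```

Run:
```python
from h import *
st();im=robot.capture("wrist");st();np.save("u.npy",robot.camera_info("wrist"),allow_pickle=True)
cv2.imwrite("pics/raw_u.png",im[:,:,::-1])
cv2.imwrite("pics/u.png",cv2.resize(im,(768,576))[:,:,::-1])
go([.5447,-.2488,.15],20)
```

```text
t 17.0 p [ 0.5452 -0.2483  0.1593] x-axis yaw deg 17.62 ydown [ 0.068  0.008 -0.998] q6 [-0.49  0.12  1.88  0.04  1.09 -0.82] F [-0.48  0.98  0.34] w 70.29460337146475
t 17.05 p [ 0.5449 -0.2472  0.1591] x-axis yaw deg 17.62 ydown [ 0.067  0.009 -0.998] q6 [-0.49  0.12  1.88  0.05  1.09 -0.82] F [ 0.21  0.02 -0.25] w 69.69376590662982
units x,y,z [-0.05  0.36 -0.05]
yaw change 2.38 (turn about tool y, + = clockwise from above = yaw decreasing)
```

View pics/u.png

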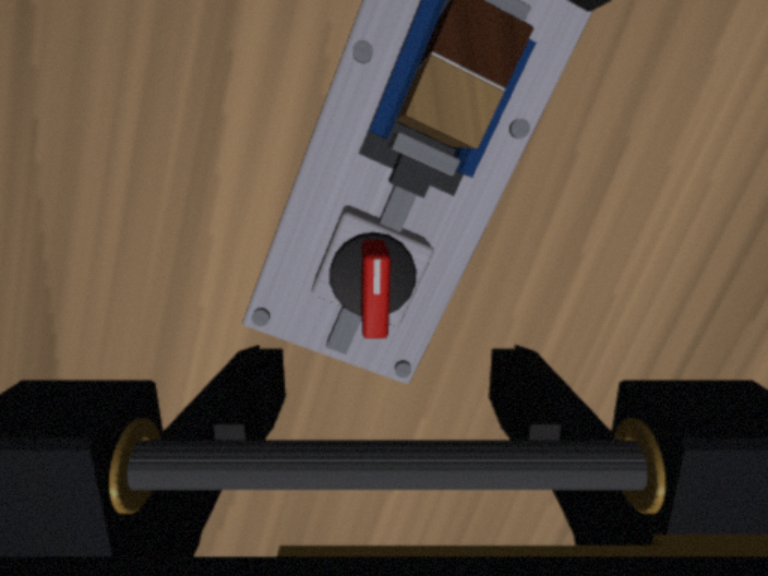

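Run:
```python
from h import *
i=np.load("u.npy",allow_pickle=True).item()
c=[onz(i,np.array(a)/1.5,.101) for a in [(364,256),(387,256),(389,337),(363,338)]]
for a in c: print(a.round(4))
d=lambda a,b:np.linalg.norm(c[a]-c[b]);print(d(0,1),d(1,2),d(2,3),d(3,0));m=np.mean(c,0);print(m)
a=(c[0]+c[1]-c[2]-c[3]);print(np.degrees(np.arctan2(a[1],a[0]))-90)
go([m[0],m[1],.066],17.6)
```

```text
[ 0.5327 -0.2282  0.101 ]
[ 0.5434 -0.2249  0.101 ]
[ 0.5575 -0.2656  0.101 ]
[ 0.5447 -0.2698  0.101 ]
0.011247959563193605 0.04300449380202897 0.013425735016944199 0.043355283420812324
[ 0.54458737 -0.24710766  0.101     ]
17.59871059384085
units x,y,z [-0.26  3.71  0.05]
yaw change -0.02 (turn about tool y, + = clockwise from above = yaw decreasing)
```

Call:
{"fn": "servo_tool", "kwargs": {
  "increments": [
    [[-0.26,0.6,0.08,0],[0,0.9,0.03,0],[0,0.9,0.03,0],[0,0.8,0.03,0],[0,0.5,0.03,0],[0,0.1,0.02,0]]
  ]
}}

```text
clock: 17.65
ee_pos: [0.5405, -0.2363, 0.0571]
ee_rot: [-0.697, -0.134, 0.087, 0.699]
contact_force: [0.5, 0.2, -0.3]
gripper_width: 0.794
```

Run:
```python
from h import *
st();im=robot.capture("wrist");st()
cv2.imwrite("pics/v.png",im[:,:,::-1])
go([.5446,-.2475,.068],17.6)
```

```text
t 17.65 p [ 0.5405 -0.2363  0.0571] x-axis yaw deg 18.01 ydown [ 0.064  0.013 -0.998] q6 [-0.48  0.22  1.98  0.05  0.9  -0.83] F [ 0.49  0.19 -0.25] w 69.94039107420195
t 17.7 p [ 0.5404 -0.2362  0.0573] x-axis yaw deg 18.01 ydown [ 0.064  0.013 -0.998] q6 [-0.48  0.22  1.98  0.05  0.9  -0.83] F [-0.34 -0.2  -1.11] w 69.73290190932656
units x,y,z [ 0.05 -0.42 -0.49]
yaw change -0.41 (turn about tool y, + = clockwise from above = yaw decreasing)
```

View pics/v.png

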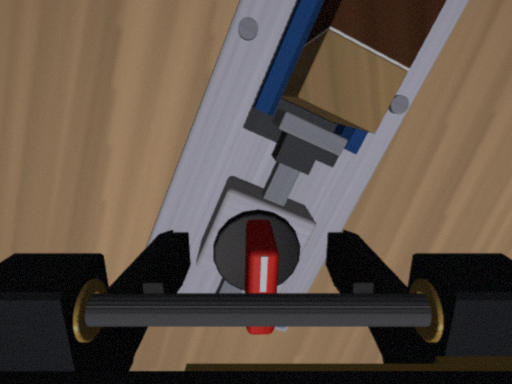

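Call:
{"fn": "servo_tool", "kwargs": {
  "increments": [
    [[0.03,-0.4,-0.49,0],[0,0.02,0,0]]
  ]
}}

```text
clock: 17.9
ee_pos: [0.5454, -0.2482, 0.0687]
ee_rot: [-0.697, -0.135, 0.088, 0.699]
contact_force: [1.2, -0.6, 0.5]
gripper_width: 0.796
```

Run:
```python
from h import *
st()
go([.5446,-.2475,.068],17.6)
```

```text
t 17.9 p [ 0.5454 -0.2482  0.0687] x-axis yaw deg 18.1 ydown [ 0.065  0.012 -0.998] q6 [-0.49  0.22  1.95  0.05  0.92 -0.84] F [ 1.18 -0.58  0.47] w 70.14399260713262
units x,y,z [-0.02  0.02  0.04]
yaw change -0.5 (turn about tool y, + = clockwise from above = yaw decreasing)
```

Call:
{"fn": "servo_tool", "kwargs": {
  "increments": [
    [[-0.03,0.02,0.03,0],[-0.02,0.02,0,0],[-0.02,0.02,0,0],[-0.02,0.02,0,0],[-0.02,0.02,0,0],[-0.02,0.02,0,0],[0,0.01,0,0]]
  ],
  "hand": 8,
  "grip_force": 40
}}

```text
clock: 18.6
ee_pos: [0.545, -0.2505, 0.069]
ee_rot: [0.699, 0.136, -0.085, -0.697]
contact_force: [9.9, 4.5, 0.2]
gripper_width: 0.185
```

Run:
```python
from h import *
st();im=robot.capture("wrist");st();it=robot.capture("top")
cv2.imwrite("pics/w.png",im[:,:,::-1])
cv2.imwrite("pics/w2.png",cv2.resize(it[180:260,260:410],None,fx=5,fy=5,interpolation=2)[:,:,::-1])
```

```text
t 18.6 p [ 0.545  -0.2505  0.069 ] x-axis yaw deg 18.02 ydown [ 0.073  0.009 -0.997] q6 [-0.5   0.22  1.95  0.05  0.91 -0.84] F [9.86 4.53 0.25] w 16.262631787604604
t 18.65 p [ 0.5461 -0.2501  0.0692] x-axis yaw deg 17.97 ydown [ 0.075  0.01  -0.997] q6 [-0.5   0.22  1.95  0.06  0.91 -0.84] F [ 5.34  1.69 -2.42] w 13.539815995144334
```

View pics/w.png

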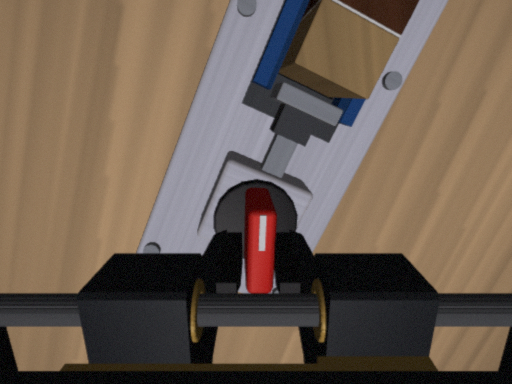

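View pics/w2.png

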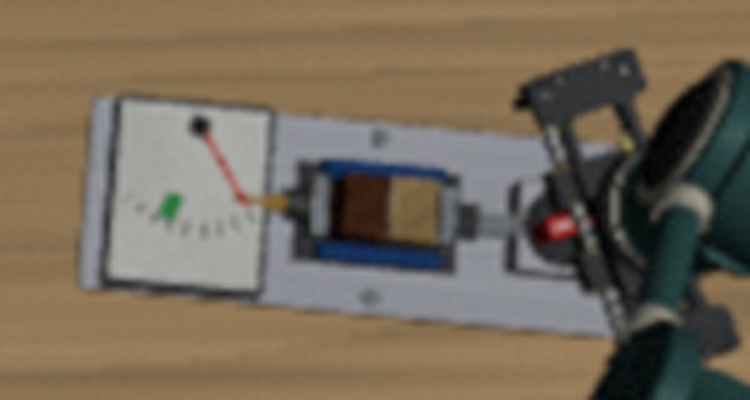

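Call:
{"fn": "servo_tool", "kwargs": {
  "increments": [
    [[0,0.02,0,8],[0,0.02,0,8],[0,0.02,0,8],[0,0.02,0,8],[0,0.02,0,8]]
  ]
}}

```text
clock: 19.2
ee_pos: [0.5458, -0.2502, 0.0691]
ee_rot: [-0.684, 0.118, -0.166, 0.7]
contact_force: [-1.7, 1.2, 3.2]
gripper_width: 0.147
```

Run:
```python
from h import *
st();im=robot.capture("wrist");st();it=robot.capture("top")
cv2.imwrite("pics/x.png",im[:,:,::-1])
cv2.imwrite("pics/x2.png",cv2.resize(it[180:260,260:410],None,fx=5,fy=5,interpolation=2)[:,:,::-1])
```

```text
t 19.2 p [ 0.5458 -0.2502  0.0691] x-axis yaw deg -23.26 ydown [ 0.072  0.008 -0.997] q6 [-0.5   0.22  1.95  0.05  0.92 -0.12] F [-1.73  1.24  3.21] w 12.927174997439
t 19.25 p [ 0.5458 -0.2502  0.0691] x-axis yaw deg -23.58 ydown [ 0.072  0.008 -0.997] q6 [-0.5   0.22  1.95  0.05  0.92 -0.12] F [-1.67  0.82  3.21] w 14.143200388002553
```

View pics/x.png

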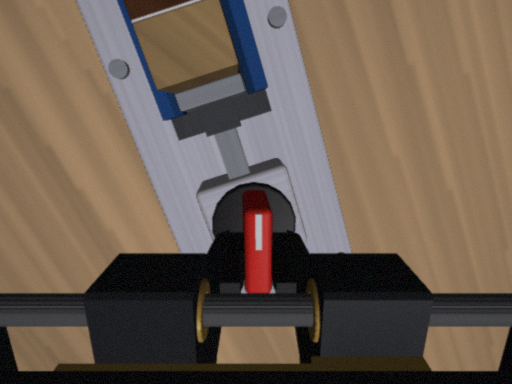

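View pics/x2.png

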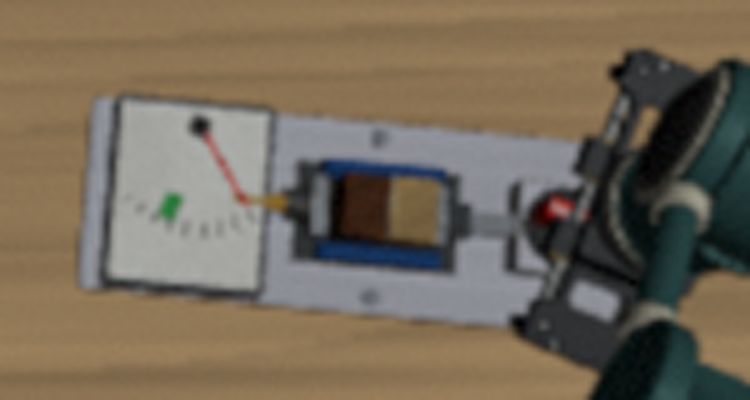

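Call:
{"fn": "servo_tool", "kwargs": {
  "increments": [
    [[0,0.02,0,8],[0,0.02,0,8],[0,0.02,0,8],[0,0.02,0,8],[0,0.02,0,8],[0,0.02,0,8]]
  ]
}}

```text
clock: 19.9
ee_pos: [0.5456, -0.25, 0.0691]
ee_rot: [-0.559, 0.392, -0.429, 0.592]
contact_force: [-2.3, 2.0, 5.5]
gripper_width: 0.15
```

```bash
cat > look.py <<'E'
import sys
from h import *
n=sys.argv[1]
it=robot.capture("top");st()
cv2.imwrite(f"pics/{n}.png",cv2.resize(it[180:260,260:410],None,fx=5,fy=5,interpolation=2)[:,:,::-1])
E
python3 look.py y
```

```text
t 19.95 p [ 0.5456 -0.2499  0.0691] x-axis yaw deg -71.39 ydown [ 0.07   0.007 -0.998] q6 [-0.5   0.22  1.95  0.05  0.92  0.72] F [-1.67  1.25  5.1 ] w 13.438210439611106
```

View pics/y.png

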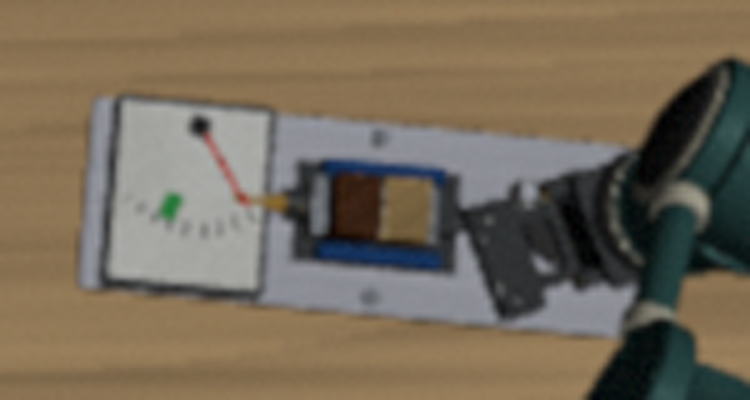

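Call:
{"fn": "servo_tool", "kwargs": {
  "increments": [
    [[0,0.01,0,8],[0,0.01,0,8],[0,0.01,0,8],[0,0.01,0,8],[0,0.01,0,8]]
  ]
}}

```text
clock: 20.45
ee_pos: [0.5454, -0.2498, 0.069]
ee_rot: [0.379, -0.57, 0.594, -0.422]
contact_force: [-0.5, 2.0, 0.5]
gripper_width: 0.153
```

```bash
python3 look.py y2
```

```text
t 20.5 p [ 0.5455 -0.2497  0.0689] x-axis yaw deg -111.26 ydown [ 0.069  0.006 -0.998] q6 [-0.49  0.22  1.95  0.05  0.92  1.42] F [-0.16  1.92  3.29] w 13.194127010826474
```

View pics/y2.png

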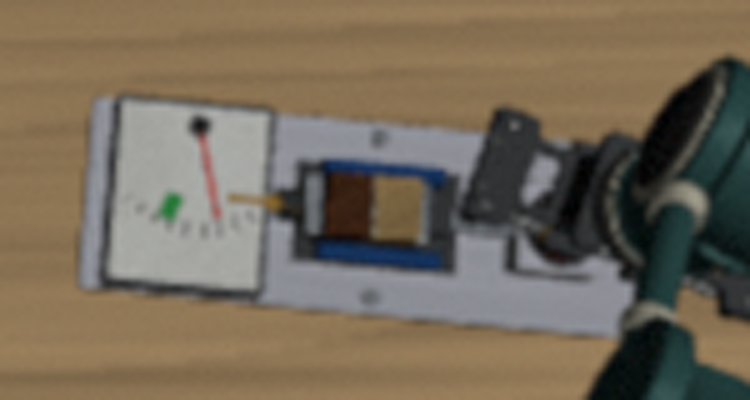

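Call:
{"fn": "servo_tool", "kwargs": {
  "increments": [
    [[0,0.01,0,8],[0,0.01,0,8],[0,0.01,0,8],[0,0.01,0,8]]
  ]
}}

```text
clock: 20.9
ee_pos: [0.5455, -0.2495, 0.0687]
ee_rot: [0.203, -0.664, 0.675, -0.25]
contact_force: [-0.8, -0.2, 4.0]
gripper_width: 0.153
```

```bash
python3 look.py y3
```

```text
t 20.95 p [ 0.5455 -0.2495  0.0687] x-axis yaw deg -142.9 ydown [ 0.068  0.006 -0.998] q6 [-0.49  0.22  1.95  0.05  0.92  1.97] F [-0.04  1.38  3.86] w 13.298309368390363
```

View pics/y3.png

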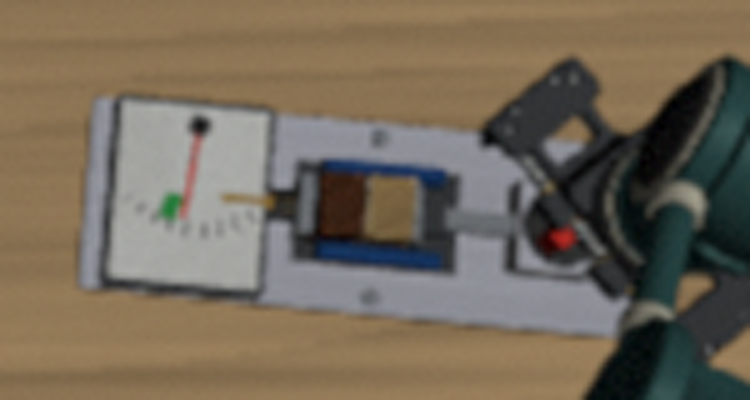

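Call:
{"fn": "servo_tool", "kwargs": {
  "increments": [
    [[0,0.01,0,5],[0,0.01,0,5],[0,0.01,0,4]]
  ]
}}

```text
clock: 21.25
ee_pos: [0.5456, -0.2494, 0.0687]
ee_rot: [0.124, -0.688, 0.694, -0.171]
contact_force: [-0.5, 1.6, 2.9]
gripper_width: 0.155
```

```bash
python3 look.py y4
```

```text
t 21.3 p [ 0.5456 -0.2494  0.0686] x-axis yaw deg -156.01 ydown [ 0.067  0.005 -0.998] q6 [-0.49  0.22  1.95  0.05  0.92  2.2 ] F [-0.27  1.3   3.42] w 13.596847155892489
```

View pics/y4.png

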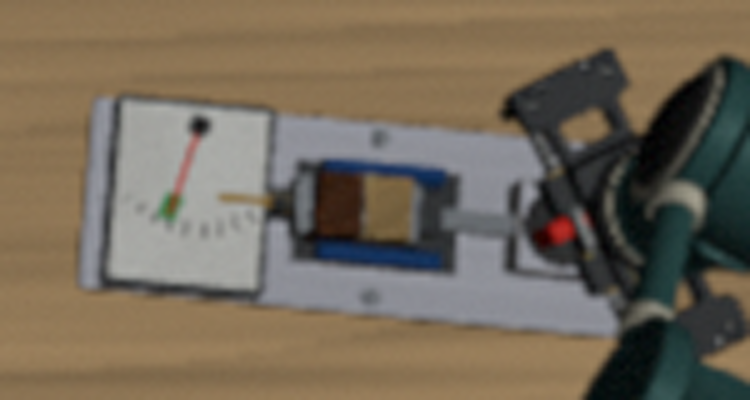

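Call:
{"fn": "servo_tool", "kwargs": {
  "increments": [
    [[0,0,0,2]]
  ]
}}

```text
clock: 21.4
ee_pos: [0.5456, -0.2494, 0.0687]
ee_rot: [0.114, -0.69, 0.696, -0.161]
contact_force: [-0.4, 0.6, 2.2]
gripper_width: 0.151
```

Call:
{"fn": "servo_tool", "kwargs": {
  "increments": [
    [[0,0,0,0],[0,0,0,0],[0,0,0,0],[0,0,0,0]]
  ],
  "hand": 60
}}

```text
clock: 21.8
ee_pos: [0.5453, -0.2492, 0.0673]
ee_rot: [0.119, -0.69, 0.695, -0.166]
contact_force: [-0.6, 0.7, 0.5]
gripper_width: 0.491
```

```bash
python3 look.py y5
python3 - <<'E'
from h import *
im=robot.capture("wrist");cv2.imwrite("pics/y6.png",im[:,:,::-1])
E
```

```text
t 21.85 p [ 0.5453 -0.2492  0.0673] x-axis yaw deg -156.72 ydown [ 0.067  0.006 -0.998] q6 [-0.49  0.22  1.95  0.05  0.92  2.22] F [-0.6  -0.07 -0.28] w 47.15088731022977
```

View pics/y5.png

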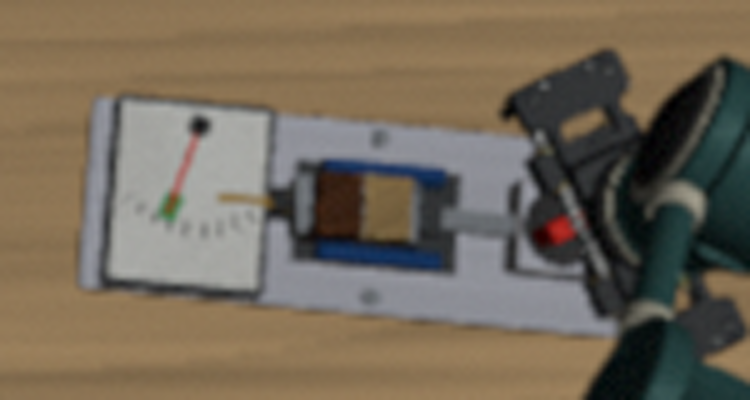

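View pics/y6.png

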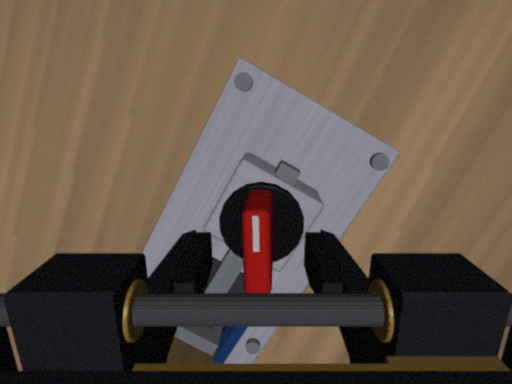

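Call:
{"fn": "servo_tool", "kwargs": {
  "increments": [
    [[0,-0.5,0,0],[0,-1,0,0],[0,-1,0,0],[0,-1,0,0],[0,-0.7,-0.8,0],[-0.4,-0.7,-0.9,0],[-0.4,-0.5,-0.9,0],[-0.4,-0.3,-0.9,0],[-0.4,0,-0.9,0],[-0.4,0,-0.9,0],[-0.4,0,-0.9,0],[0,0,0,0]]
  ]
}}

```text
clock: 23.1
ee_pos: [0.5305, -0.0802, 0.2291]
ee_rot: [0.115, -0.687, 0.697, -0.171]
contact_force: [0.6, -0.4, -0.1]
gripper_width: 0.681
```

```bash
python3 look.py z1
python3 - <<'E'
from h import *
im=robot.capture("wrist");st();np.save("z.npy",robot.camera_info("wrist"),allow_pickle=True);cv2.imwrite("pics/z2.png",cv2.resize(im,(768,576))[:,:,::-1])
cv2.imwrite("pics/raw_z.png",im[:,:,::-1])
E
```

```text
t 23.15 p [ 0.5307 -0.0815  0.2292] x-axis yaw deg -156.65 ydown [ 0.08   0.002 -0.997] q6 [-0.21 -0.06  1.94  0.02  1.19  2.52] F [ 0.01 -0.25  1.14] w 60.16313466484684
t 23.2 p [ 0.5307 -0.0824  0.229 ] x-axis yaw deg -156.71 ydown [ 0.08   0.001 -0.997] q6 [-0.21 -0.06  1.94  0.02  1.19  2.52] F [-0.19  0.03  0.32] w 60.24187255944518
```

View pics/z2.png

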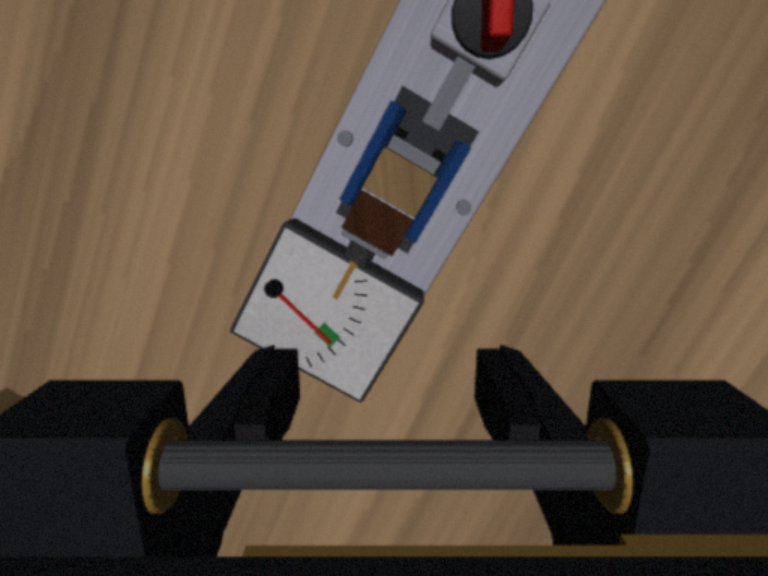

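Run:
```python
import cv2
im=cv2.imread("pics/raw_z.png")
cv2.imwrite("pics/z3.png",cv2.resize(cv2.convertScaleAbs(im[175:245,165:245],alpha=1.5),None,fx=9,fy=8.5714,interpolation=cv2.INTER_CUBIC))
```

```text
(no output)
```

View pics/z3.png

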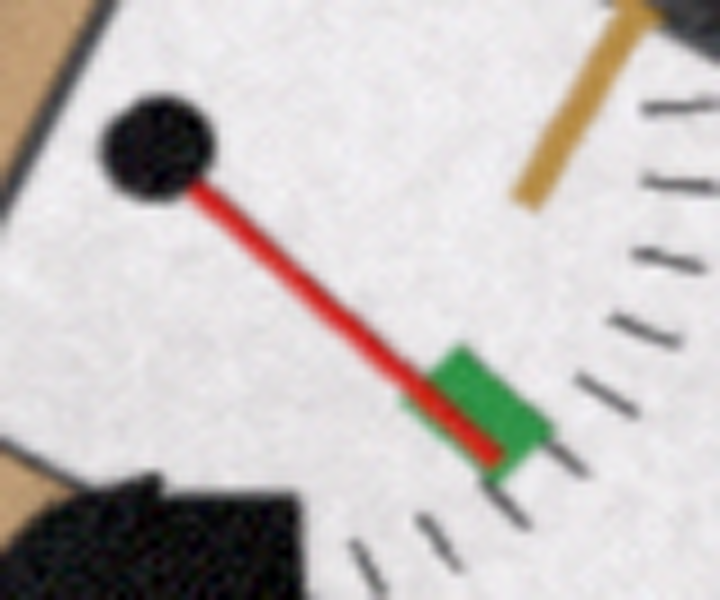

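View pics/z1.png

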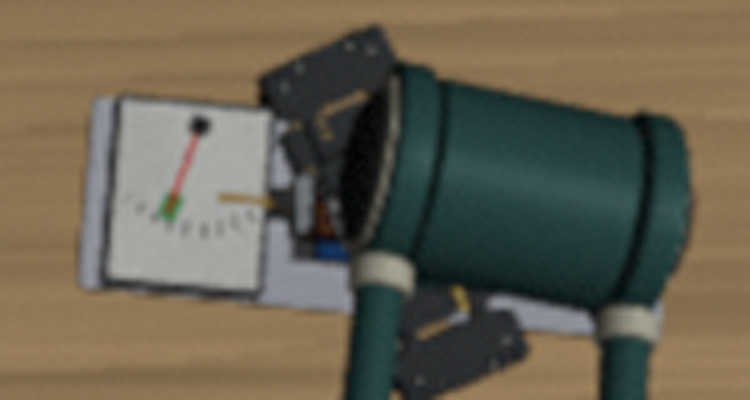

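Run:
```python
from h import *
i=np.load("z.npy",allow_pickle=True).item()
cv=lambda a:np.array([a[0]/9+165,a[1]/8.5714+175])
def ang(P,O): return np.degrees(np.arctan2(P[1]-O[1],P[0]-O[0]))
piv=onz(i,cv((158,148)),.054)
tip=onz(i,cv((495,457)),.052); tip0=onz(i,cv((205,193)),.052)
C=[onz(i,cv(a),.046) for a in [(462,345),(553,432),(497,485),(403,402)]]
m=np.mean(C,0);print("piv",piv,"tip",tip,np.linalg.norm((tip-piv)[:2]),"mark",m,np.linalg.norm((m-piv)[:2]))
print("sizes",[np.linalg.norm(C[k]-C[k-1]).round(4) for k in range(4)])
an,an2,am=ang(tip,piv),ang(tip,tip0),ang(m,piv);print(an,an2,am)
axis=((C[1]-C[0])+(C[2]-C[3]));print("mark axis",np.degrees(np.arctan2(axis[1],axis[0])))
# known pivot from the press fit
X=(.557,-.1345,-.1075);c,s=np.cos(X[2]),np.sin(X[2]);pv=np.array([X[0]+c*.045-s*.125,X[1]+s*.045+c*.125])
print("pivot by press fit",pv,ang(tip,pv),ang(m,pv))
# top camera check z1: scale5 offset 260,180
it=robot.camera_info("top");ct=lambda a:np.array(a)/5+[260,180]
P=onz(it,ct((200,126)),.054);T=onz(it,ct((172,212)),.052)
M=onz(it,ct((171,207)),.046);print("top",ang(T,P),ang(M,P),np.linalg.norm((T-P)[:2]))
```

```text
piv [ 0.61345294 -0.01776078  0.054     ] tip [0.55735976 0.00609912 0.052     ] 0.06095685669272657 mark [0.56178038 0.0040264  0.046     ] 0.05607792564397583
sizes [np.float64(0.012), np.float64(0.0173), np.float64(0.0114), np.float64(0.0173)]
156.95694994984044 157.9814600262474 157.1378056713384
mark axis 157.76139367875683
pivot by press fit [ 0.61515187 -0.01504976] 159.90002679179466 160.33198194873842
top 160.7576509879042 159.42242753145348 0.05962268675073452
```

Run:
```python
import cv2
im=cv2.imread("pics/raw_z.png")
cv2.imwrite("pics/z4.png",cv2.resize(cv2.convertScaleAbs(im[85:180,215:325],alpha=1.7),None,fx=7,fy=6,interpolation=cv2.INTER_CUBIC))
```

```text
(no output)
```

View pics/z4.png

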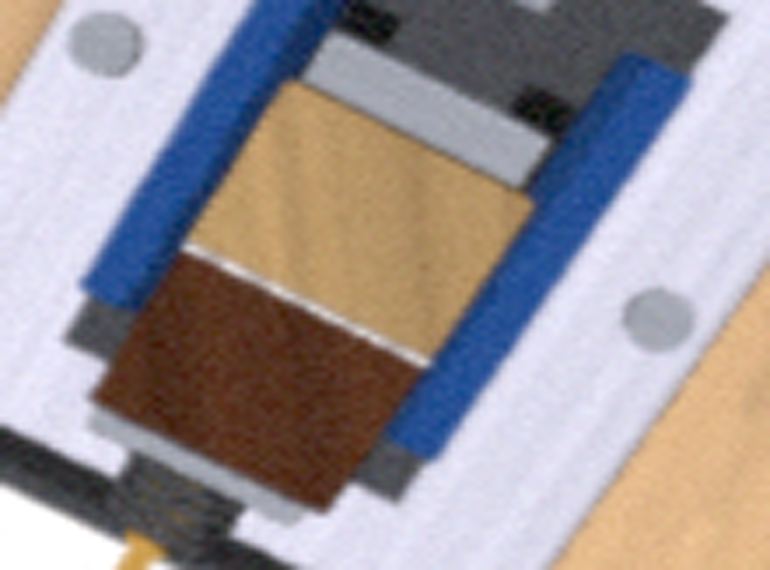

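Run:
```python
from h import *
i=np.load("z.npy",allow_pickle=True).item()
cv=lambda a:np.array([a[0]/7+215,a[1]/6+85])
C=[onz(i,cv(a),.085) for a in [(292,80),(532,205),(325,512),(93,398)]]
m=np.mean(C,0);print([np.linalg.norm(C[k]-C[k-1]).round(4) for k in range(4)],m)
# press from walls tops, same picture
W=[onz(i,cv(a),.042) for a in [(690,82),(434,460),(83,285)]]
print([w.round(4) for w in W])
yaw=-.1075;c,s=np.cos(yaw),np.sin(yaw)
for w,l in zip(W,[(33.5,-40),(33.5,40),(-33.5,40)]):
    o=w[:2]-np.array([c*l[0]-s*l[1],s*l[0]+c*l[1]])/1e3;d=m[:2]-o
    print("origin",o.round(4),"block x,y mm",((c*d[0]+s*d[1])*1e3).round(1),((-s*d[0]+c*d[1])*1e3).round(1))
st()
```

```text
[np.float64(0.0586), np.float64(0.0384), np.float64(0.0581), np.float64(0.0384)] [ 0.55699987 -0.11640914  0.085     ]
[array([ 0.5201, -0.1712,  0.042 ]), array([ 0.5279, -0.0929,  0.042 ]), array([ 0.593 , -0.1002,  0.042 ])]
origin [ 0.4911 -0.1279] block x,y mm 64.3 18.5
origin [ 0.4903 -0.1291] block x,y mm 65.0 19.7
origin [ 0.622  -0.1435] block x,y mm -67.5 20.0
t 23.2 p [ 0.5307 -0.0824  0.229 ] x-axis yaw deg -156.71 ydown [ 0.08   0.001 -0.997] q6 [-0.21 -0.06  1.94  0.02  1.19  2.52] F [-0.19  0.03  0.32] w 60.24187255944518
```

Run:
```python
from h import *
print(robot.hand_in());st()
```

```text
the job is handed in; nothing more can be done
None
the job is handed in; nothing more can be done
```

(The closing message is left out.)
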